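# Boiled eggs from the lifter to the serving board, in order of boiling time

### The job

The boiled eggs stand in the steel lifter in order of boiling time, softest next to its handle, and nothing on the shell tells them apart. Put them over into the wooden egg board in the same order counted from its handle - softest next to the handle, hardest farthest from it - each upright in its hole with the pointed end down, as now. Set them down gently: do not drop an egg or let it roll onto the worktop, and leave the timer and the salt shaker where they stand.

Things in the scene. Friction and masses are not known exactly. Their poses are not given: they have to be found in the camera images.
- egg_1: Brown boiled hen's egg, all four alike, 44 mm across, 57 mm long, about 60 g, pointed end down; at the start in the hole next to the lifter's handle (softest). Origin: on its axis at its widest girth, 32 mm above the pointed tip, 25 mm below the blunt top; z along the axis to the blunt end; round, so its yaw means nothing. 10 to 15 N of grip holds it.
- egg_2: Brown boiled hen's egg, all four alike, 44 mm across, 57 mm long, about 60 g, pointed end down; at the start in the second hole from the lifter's handle. Origin: on its axis at its widest girth, 32 mm above the pointed tip, 25 mm below the blunt top; z along the axis to the blunt end; round, so its yaw means nothing. 10 to 15 N of grip holds it.
- egg_3: Brown boiled hen's egg, all four alike, 44 mm across, 57 mm long, about 60 g, pointed end down; at the start in the third hole from the lifter's handle. Origin: on its axis at its widest girth, 32 mm above the pointed tip, 25 mm below the blunt top; z along the axis to the blunt end; round, so its yaw means nothing. 10 to 15 N of grip holds it.
- egg_4: Brown boiled hen's egg, all four alike, 44 mm across, 57 mm long, about 60 g, pointed end down; at the start in the hole farthest from the lifter's handle (hardest). Origin: on its axis at its widest girth, 32 mm above the pointed tip, 25 mm below the blunt top; z along the axis to the blunt end; round, so its yaw means nothing. 10 to 15 N of grip holds it.
- egg_lifter: Stainless egg lifter, fixed: plate 64 (x) by 222 mm (y), top face 30 mm up on wire feet; wire handle with black grip, 90 mm long, 52 mm high, at its +y end. Four 32 mm holes at x = 0, y = +81, +27, -27, -81 mm, first the one next to the handle. A seated egg has its origin 20 mm above the top face. Origin: under the centre of the hole row, on the worktop; z up.
- egg_board: Wooden egg board, fixed, empty at the start: 70 (x) by 222 mm (y), top face 24 mm up; paddle handle, 95 mm long, at its -y end (other side than the lifter's). Four 32 mm holes at x = 0, y = -81, -27, +27, +81 mm, first the one next to the handle. A seated egg has its origin 20 mm above the top face. Origin: under the centre of the hole row, on the worktop; z up.
- timer: Teal and white wind-up kitchen timer, 63 mm across, 58 mm high, loose; a bystander. Origin: centre of its underside.
- salt_shaker: Glass salt shaker with metal top, 44 mm across, 90 mm high, loose; a bystander. Origin: centre of its underside.

How it is judged:
At the end, for the whole second after the job is handed in: Each egg is seated in the board's hole of the same number from the handle as the hole it had in the lifter: its girth within 8 mm of the hole's axis along x and along y, at the seated height within 5 mm, upright with the pointed end down within 0.35 rad; all at rest and released (x of egg_1 in the frame of egg_board between -0.008 and 0.008 m and y of egg_1 in the frame of egg_board between -0.089 and -0.073 m and z of egg_1 in the frame of egg_board between 0.0395 and 0.0495 m and angle between each of egg_1, egg_2, egg_3, egg_4's own z axis and vertical below 0.35 rad and x of egg_2 in the frame of egg_board between -0.008 and 0.008 m and y of egg_2 in the frame of egg_board between -0.035 and -0.019 m and z of egg_2 in the frame of egg_board between 0.0395 and 0.0495 m and x of egg_3 in the frame of egg_board between -0.008 and 0.008 m and y of egg_3 in the frame of egg_board between 0.019 and 0.035 m and z of egg_3 in the frame of egg_board between 0.0395 and 0.0495 m and x of egg_4 in the frame of egg_board between -0.008 and 0.008 m and y of egg_4 in the frame of egg_board between 0.073 and 0.089 m and z of egg_4 in the frame of egg_board between 0.0395 and 0.0495 m and linear speed of each of egg_1, egg_2, egg_3, egg_4 below 0.02 m/s and angular speed of each of egg_1, egg_2, egg_3, egg_4 below 0.3 rad/s); the robot touches nothing.
It fails at once if an egg falls or rolls onto the worktop (height (world z) of any of egg_1, egg_2, egg_3, egg_4 below 0.033 m).
It fails at once if an egg is dropped: free of the fingers and moving as after a fall of 15 mm ((contact force between the fingers and egg_1 below 0.05 N and linear speed of egg_1 above 0.54 m/s) or (contact force between the fingers and egg_2 below 0.05 N and linear speed of egg_2 above 0.54 m/s) or (contact force between the fingers and egg_3 below 0.05 N and linear speed of egg_3 above 0.54 m/s) or (contact force between the fingers and egg_4 below 0.05 N and linear speed of egg_4 above 0.54 m/s)).
It fails at once if the timer or the salt shaker is moved by more than 20 mm or knocked over (distance of any of timer, salt_shaker from where it was at the start of the episode above 0.02 m or angle between any of timer, salt_shaker's own z axis and vertical above 0.5 rad).
It also fails if it takes over 118 s, if anything falls off the work surface, if the arm or the gripper's body presses on something with over 40 N, if the wrist force passes 120 N, or if a joint passes its speed limit or range.

### The arm

A 7-joint arm with a two-finger parallel gripper is mounted at the origin on a cart in front of the work surface, level with it; the furniture and walls round the work are solid. World frame = base frame: x ahead of the robot, y to its left, z up, the work surface at z = 0. Lengths are in m, angles in rad, forces in N, time in s.
With the tool pointing down it reaches from about 0.4 to 0.85 m from the base axis. Payload 4.5 kg.
Tool frame: the origin (TCP) lies midway between the tips of the shut fingers; the grasp point (between the pads) lies r.grip_point_offset behind it (r.grip_point_offset is the distance from the TCP to the grasp point, in m); z points along the fingers, y is the line along which they close (so a half turn about z gives the same grasp; the last joint's range is limited). The gripper opens to 88 mm and grips with 3 to 60 N. Pads are 18 mm wide; open, the fingers measure 123 mm over their backs; the gripper's body (75 mm by 187 mm) begins 45 mm behind the grasp point.
Start: joints at [-1.166, 0.689, -0.195, 1.565, 0.157, 0.902, -0.215], TCP at [0.226, 0.583, 0.239] pointing down, gripper open.
Joint ranges: [-3.01, 3.01], [-0.46, 2.08], [-1.47, 1.51], [0.13, 2.56], [-1, 4.14], [0.04, 2.09], [-2.66, 2.66]. Speed limits (rad/s): [2.57, 2.57, 3.14, 3.14, 3.14, 3.14, 3.14].

### API

Orientations are given as a unit quaternion [x, y, z, w].
In Python, from plant import r gives the robot as it stands.
- The arm moves only by the shell command python3 -m jog 'ROWS' [FORCE]. ROWS is JSON, a list of rows, each an object of numbers: "wx", "wy", "wz": the turn, a rotation vector about the world's x, y, z as a fraction of full scale; "dx", "dy", "dz": the shift along the world's x, y, z as a fraction of full scale; "hand": the closure, from 0 (fully open) to 1 (shut). In form: [{"wx": .., "wy": .., "wz": .., "dx": .., "dy": .., "dz": .., "hand": ..}, ...]. A call has 1 to 5 rows; each row shifts and turns the commanded pose from where the row before left it; what a row does not reach is not made up. Full scale, the value 1, is 0.25 m for a shift and 2 rad for a turn. A row lasts 1/12 s, in which the tool goes at most 41.7 mm and 7.16 degrees, less where a joint would pass 70% of its speed; a pose out of reach is approached as far as the arm can. A call with a number of a shift or a turn outside -1 to 1 is refused whole. A call with a gripper value outside its range is refused whole. The fingers move at their own pace and stop on an object; FORCE is the grip in N (left out, the last holds). Time passes only in rows, so rows that do not move let the fingers close. It gives the time, the measured TCP pose, the force, the opening and the grip force at its end, in the units of the state.
- r.get_state(): the state, without advancing time (a new reading comes with each control period).
- r.snapshot(name): name is "scene" or "side" or "wrist"; returns the picture (400x640x3 uint8, red, green, blue); there is no depth.
- r.camera_info(name): a dict with "mtx" (3x3 intrinsics, pixels), "k1" (the pictures are not rectified: a ray, as slopes to the right and down, at radius r is drawn at 1 + k1 r^2 times it, then the intrinsics apply), "R" (3x3) and "t" (3): a world point X has camera coordinates R X + t. Camera axes: x right, y down, z forward; pixel columns grow to the right and rows downward; lengths in m; the calibration is good to about 2 mm. A picture is of the moment at which its call begins: read the wrist's pose just before it. camera_info takes no time and is no camera call; for the wrist camera it gives the pose at the moment of the call.
- r.finish_job(): hands the job in; it is judged then, once.
Trained networks look in the newest picture that a camera, given by its name, has taken for a name from the list of things; names that differ only in an ending like _2 or _b are one class to them, and where a whole thing is asked for, a point or a joint stands for the part that bears it (a point fixed in the world has none). Each returns a list of dicts, best first, with "p" (0 to 1); they miss things now and then, are a little off and sometimes report something else, mostly with a low value. They report only what shows in the picture. A call takes as long as a camera call.
- r.search_frame(camera, query): "bbox" ([left, top, right, bottom] in pixels, round what is visible of it).
- r.masks_of(camera, query): "region" (400x640 bool, what is visible of it) and "bbox" ([left, top, right, bottom] in pixels, round what is visible of it).
The state is a dict: "clock": time; "q": joint angles; "qd": joint speeds; "joint_torque": joint torques, N m; "tool_pos": TCP position; "eef_rot": TCP orientation; "contact_force": force on the tool from outside, world axes, zero at the start; "moment": the same for the moment, N m; "opening": opening from 0.0 (shut) to 1.0 (fully open); "finger_force": force on a finger pad.
Only numpy, scipy, OpenCV 4.12 (cv2) and the standard library are available. Lean on these libraries where they do the work, as an engineer would, in place of code of your own. Each camera call takes 0.05 s, during which the arm holds its last target. There are 200 camera calls.

## Working session

There is one attempt and no reset: what is moved stays moved. The work goes in short steps, Python scripts to look and compute and a shell command to move; the robot and the scene stay as the last step left them, time stands still between calls to the robot, and variables do not carry over. Pictures are saved under pics/ and viewed, at most 14 in all, crops included, and the job is handed in when it is done.

```bash
mkdir -p pics; ls; python3 - <<'E'
from plant import r
import cv2
s=r.get_state();print({k:s[k] for k in('clock','tool_pos','eef_rot','opening')},r.grip_point_offset)
for c in('scene','side'):
    cv2.imwrite(f'pics/{c}0.png',r.snapshot(c)[:,:,::-1])
    i=r.camera_info(c);print(c,i)
    for n in('egg_1','egg_lifter','egg_board','timer','salt_shaker'):
        print(n,[(d['bbox'],round(d['p'],2)) for d in r.search_frame(c,n)])
E
```

```text
pics
{'clock': 0.0, 'tool_pos': array([0.22630237, 0.58192157, 0.23791544]), 'eef_rot': array([ 1.84318718e-01,  9.82866104e-01, -9.05465849e-04, -1.10989007e-04]), 'opening': 1.001332837864267} 0.0187
scene {'mtx': array([[410.70021661,   0.        , 318.58751103],
       [  0.        , 410.70021661, 199.89397472],
       [  0.        ,   0.        ,   1.        ]]), 'k1': -0.07798348826223973, 'R': array([[ 0.70772128, -0.70626117, -0.01804857],
       [-0.4797981 , -0.46172441, -0.74605922],
       [ 0.5185792 ,  0.53666165, -0.66563495]]), 't': array([-0.40782627,  0.27146039,  1.18974537])}
egg_1 [([232.3, 174.1, 246.6, 185.5], 0.68), ([263.7, 189.8, 276.9, 207.2], 0.57), ([303.6, 190.5, 318.6, 219.2], 0.46)]
egg_lifter [([221.7, 165.6, 281.0, 211.6], 0.8)]
egg_board [([330.4, 232.4, 424.9, 294.1], 0.72)]
timer [([309.4, 184.2, 324.2, 200.1], 0.68)]
salt_shaker [([302.5, 190.1, 317.2, 219.0], 0.59)]
side {'mtx': array([[473.64961994,   0.        , 314.27471027],
       [  0.        , 473.64961994, 200.12522869],
       [  0.        ,   0.        ,   1.        ]]), 'k1': -0.03650313190532629, 'R': array([[-0.99983214, -0.01817659, -0.00230261],
       [-0.00500728,  0.39197402, -0.91996266],
       [ 0.01762435, -0.9197967 , -0.39199924]]), 't': array([0.49403527, 0.10792171, 1.15420105])}
egg_1 [([341.4, 268.1, 363.4, 297.2], 0.75), ([338.8, 246.3, 357.1, 259.7], 0.63), ([340.2, 257.4, 360.0, 272.9], 0.57), ([339.1, 233.5, 355.9, 251.8], 0.57)]
egg_lifter [([331.0, 247.3, 369.6, 324.7], 0.89)]
egg_board [([310.5, 168.3, 337.4, 211.4], 0.59)]
timer [([277.6, 224.5, 301.0, 248.2], 0.68)]
salt_shaker [([304.2, 209.3, 322.0, 243.3], 0.86), ([338.5, 234.0, 356.5, 251.4], 0.73)]
```

```bash
python3 - <<'E'
import cv2
a=cv2.imread('pics/scene0.png')[140:320,200:440]
b=cv2.imread('pics/side0.png')[140:340,240:420]
cv2.imwrite('pics/a.png',cv2.resize(a,None,fx=3.3,fy=3.3,interpolation=cv2.INTER_CUBIC))
cv2.imwrite('pics/b.png',cv2.resize(b,None,fx=3,fy=3,interpolation=cv2.INTER_CUBIC))
E
```

```text
(no output)
```

View pics/a.png

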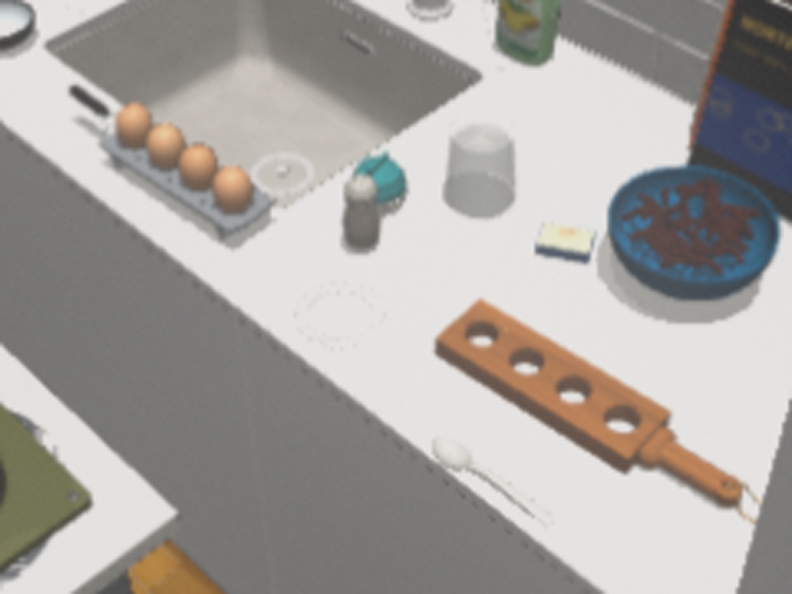

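View pics/b.png

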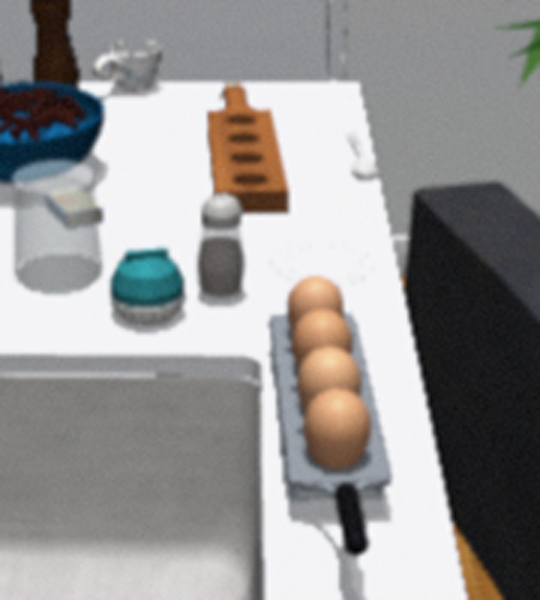

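```bash
cat > h.py <<'E'
import numpy as np,cv2
from plant import r
def ray(c,uv,i=None):
    i=i or r.camera_info(c);K=i['mtx'];d=np.array([[ (uv[0]-K[0,2])/K[0,0],(uv[1]-K[1,2])/K[1,1]]])[0]
    x=d.copy()
    for _ in range(20): x=d/(1+i['k1']*(x@x))
    R=np.array(i['R']);return -R.T@i['t'],R.T@np.array([x[0],x[1],1])
def onz(c,uv,z,i=None):
    o,d=ray(c,uv,i);return o+d*(z-o[2])/d[2]
def proj(X,i):
    p=np.array(i['R'])@np.array(X)+i['t'];a=p[:2]/p[2];a=a*(1+i['k1']*(a@a));K=i['mtx'];return a*[K[0,0],K[1,1]]+[K[0,2],K[1,2]]
E
python3 - <<'E'
from h import *
np.set_printoptions(precision=4,suppress=True)
f=lambda p:(p[0]/3.3+200-.35,p[1]/3.3+140-.35)
g=lambda p:(p[0]/3+240-.33,p[1]/3+140-.33)
for p in [(622,419),(574,390),(527,361),(482,334)]: print('hole',onz('scene',f(p),.02))
for p in [(133,125),(165,146),(197,167),(232,190)]: print('egg',onz('scene',f(p),.053))
for p in [(240,119),(243,138),(246,158),(250,180)]: print('hole s',onz('side',g(p),.021))
for p in [(337,428),(330,374),(321,338),(316,302)]: print('egg s',onz('side',g(p),.053))
print('shaker',onz('scene',f((361,243)),0),onz('side',g((221,290)),0),'timer',onz('scene',f((383,180)),.03),onz('side',g((148,290)),.03))
i=r.camera_info('wrist');print(i['mtx'],-np.array(i['R']).T@i['t'],i['R'])
E
```

```text
hole [ 0.4879 -0.3837  0.02  ]
hole [ 0.4841 -0.3306  0.02  ]
hole [ 0.4809 -0.2759  0.02  ]
hole [ 0.4769 -0.2222  0.02  ]
egg [0.4165 0.2473 0.053 ]
egg [0.4186 0.192  0.053 ]
egg [0.4207 0.1388 0.053 ]
egg [0.4228 0.0829 0.053 ]
hole s [ 0.4839 -0.3892  0.021 ]
hole s [ 0.4804 -0.3337  0.021 ]
hole s [ 0.4771 -0.2791  0.021 ]
hole s [ 0.4731 -0.2233  0.021 ]
egg s [0.4171 0.2559 0.053 ]
egg s [0.4182 0.1891 0.053 ]
egg s [0.4221 0.1394 0.053 ]
egg s [0.4235 0.0848 0.053 ]
shaker [ 0.4983 -0.031   0.    ] [ 0.4971 -0.0357  0.    ] timer [ 0.562  -0.0006  0.03  ] [0.554  0.0229 0.03  ]
[[281.5399   0.     324.2461]
 [  0.     281.5399 197.5173]
 [  0.       0.       1.    ]] [0.1524 0.6108 0.3851] [[ 0.3618  0.9323 -0.    ]
 [ 0.8878 -0.3445  0.3051]
 [ 0.2844 -0.1104 -0.9523]]
```

```bash
A='x'; python3 -m jog '[{"dx":0.052,"dy":-0.105,"wz":-0.0387},{"dx":0.052,"dy":-0.105,"wz":-0.0387},{"dx":0.052,"dy":-0.105,"wz":-0.0387},{"dx":0.052,"dy":-0.105,"wz":-0.0387},{"dx":0.052,"dy":-0.105,"wz":-0.0387}]' 12
python3 -m jog '[{"dx":0.052,"dy":-0.105,"wz":-0.0387},{"dx":0.052,"dy":-0.105,"wz":-0.0387},{"dx":0.052,"dy":-0.105,"wz":-0.0387},{"dx":0.052,"dy":-0.105,"wz":-0.0387},{"dx":0.052,"dy":-0.105,"wz":-0.0387}]'
python3 -m jog '[{"dx":0.052,"dy":-0.105,"wz":-0.0387},{"dx":0.052,"dy":-0.105,"wz":-0.0387},{"dx":0.052,"dy":-0.105,"wz":-0.0387},{"dx":0.052,"dy":-0.105,"wz":-0.0387},{"dx":0.052,"dy":-0.105,"wz":-0.0387}]'
python3 -m jog '[{"dx":0},{"dx":0},{"dx":0}]'
python3 - <<'E'
from h import *
s=r.get_state();print(s['clock'],s['q'],s['eef_rot'])
i=r.camera_info('wrist');im=r.snapshot('wrist');cv2.imwrite('pics/w1.png',im[:,:,::-1])
for d in r.masks_of('wrist','egg_1'):print(d['p'],d['bbox'])
E
```

```text
0.6 [-1.16618009  0.68911078 -0.19460261  1.56529726  0.15729591  0.90249179
 -0.21509802] [ 1.84336128e-01  9.82863261e-01  3.85786911e-05 -2.34073543e-06]invalid input
invalid input
invalid input
invalid input
```

View pics/w1.png

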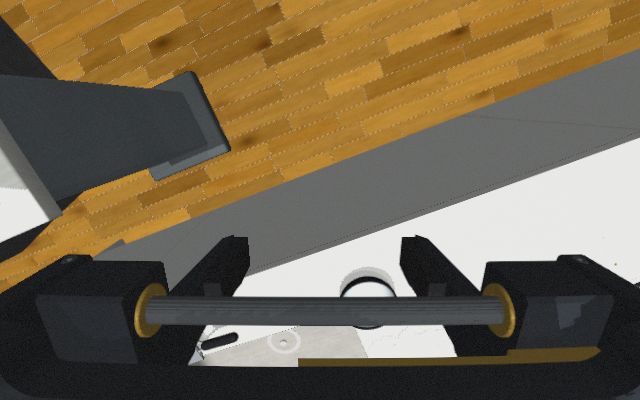

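```bash
python3 -m jog '[{"wx":0,"wy":0,"wz":-0.029,"dx":0.039,"dy":-0.104,"dz":0,"hand":0},{"wx":0,"wy":0,"wz":-0.029,"dx":0.039,"dy":-0.104,"dz":0,"hand":0},{"wx":0,"wy":0,"wz":-0.029,"dx":0.039,"dy":-0.104,"dz":0,"hand":0},{"wx":0,"wy":0,"wz":-0.029,"dx":0.039,"dy":-0.104,"dz":0,"hand":0},{"wx":0,"wy":0,"wz":-0.029,"dx":0.039,"dy":-0.104,"dz":0,"hand":0}]' 12
```

```text
clock: 1.12
tool_pos: [0.2756, 0.4514, 0.2389]
eef_rot: [0.326, 0.945, 0.0, 0.0]
contact_force: [-0.4, 0.4, 0.3]
opening: 0.998
finger_force: 0.0
```

Works; all keys are required. Three more of the same.

```bash
python3 -m jog '[{"wx":0,"wy":0,"wz":-0.029,"dx":0.039,"dy":-0.104,"dz":0,"hand":0},{"wx":0,"wy":0,"wz":-0.029,"dx":0.039,"dy":-0.104,"dz":0,"hand":0},{"wx":0,"wy":0,"wz":-0.029,"dx":0.039,"dy":-0.104,"dz":0,"hand":0},{"wx":0,"wy":0,"wz":-0.029,"dx":0.039,"dy":-0.104,"dz":0,"hand":0},{"wx":0,"wy":0,"wz":-0.029,"dx":0.039,"dy":-0.104,"dz":0,"hand":0}]'
python3 -m jog '[{"wx":0,"wy":0,"wz":-0.029,"dx":0.039,"dy":-0.104,"dz":0,"hand":0},{"wx":0,"wy":0,"wz":-0.029,"dx":0.039,"dy":-0.104,"dz":0,"hand":0},{"wx":0,"wy":0,"wz":-0.029,"dx":0.039,"dy":-0.104,"dz":0,"hand":0},{"wx":0,"wy":0,"wz":-0.029,"dx":0.039,"dy":-0.104,"dz":0,"hand":0},{"wx":0,"wy":0,"wz":-0.029,"dx":0.039,"dy":-0.104,"dz":0,"hand":0}]'
python3 -m jog '[{"wx":0,"wy":0,"wz":-0.029,"dx":0.039,"dy":-0.104,"dz":0,"hand":0},{"wx":0,"wy":0,"wz":-0.029,"dx":0.039,"dy":-0.104,"dz":0,"hand":0},{"wx":0,"wy":0,"wz":-0.029,"dx":0.039,"dy":-0.104,"dz":0,"hand":0},{"wx":0,"wy":0,"wz":-0.029,"dx":0.039,"dy":-0.104,"dz":0,"hand":0},{"wx":0,"wy":0,"wz":-0.029,"dx":0.039,"dy":-0.104,"dz":0,"hand":0}]'
python3 -m jog '[{"wx":0,"wy":0,"wz":0,"dx":0,"dy":0,"dz":0,"hand":0},{"wx":0,"wy":0,"wz":0,"dx":0,"dy":0,"dz":0,"hand":0},{"wx":0,"wy":0,"wz":0,"dx":0,"dy":0,"dz":0,"hand":0}]'
python3 - <<'E'
from h import *
s=r.get_state();print(s['clock'],s['q'],s['eef_rot'])
i=r.camera_info('wrist');im=r.snapshot('wrist');cv2.imwrite('pics/w2.png',im[:,:,::-1])
for d in r.masks_of('wrist','egg_1'):
    b=d['bbox'];print(round(d['p'],2),b,onz('wrist',((b[0]+b[2])/2,(b[1]+b[3])/2),.053,i))
E
```

```text
clock: 1.53
tool_pos: [0.3243, 0.3215, 0.239]
eef_rot: [0.459, 0.889, 0.0, 0.0]
contact_force: [-0.2, -0.4, -0.0]
opening: 0.998
finger_force: 0.0
clock: 1.95
tool_pos: [0.3732, 0.1915, 0.239]
eef_rot: [0.582, 0.813, 0.0, 0.0]
contact_force: [0.2, 1.5, -0.4]
opening: 1.0
finger_force: 0.0
clock: 2.37
tool_pos: [0.422, 0.0614, 0.239]
eef_rot: [0.694, 0.72, 0.0, 0.0]
contact_force: [-0.0, 0.5, 0.2]
opening: 0.997
finger_force: 0.0
clock: 2.62
tool_pos: [0.4213, 0.0633, 0.2388]
eef_rot: [0.692, 0.722, 0.0, -0.0]
contact_force: [-1.1, 0.0, -0.2]
opening: 1.001
finger_force: 0.0
2.6167 [-0.30441587  0.44135483  0.06947706  2.14240347 -0.05711421  0.55925841
 -0.15193249] [ 6.92382232e-01  7.21530825e-01  2.71119144e-04 -2.02303546e-04]
0.89 [309.1, 37.7, 349.5, 77.3] [0.42104603 0.19408205 0.053     ]
0.87 [310.9, 138.2, 346.2, 177.9] [0.42527371 0.08504454 0.053     ]
0.84 [305.9, 0.0, 347.7, 22.3] [0.41639898 0.2382324  0.053     ]
0.56 [309.7, 87.9, 349.8, 129.1] [0.42402311 0.14135605 0.053     ]
0.44 [328.9, 328.6, 371.7, 357.3] [ 0.47090109 -0.19175756  0.053     ]
```

View pics/w2.png

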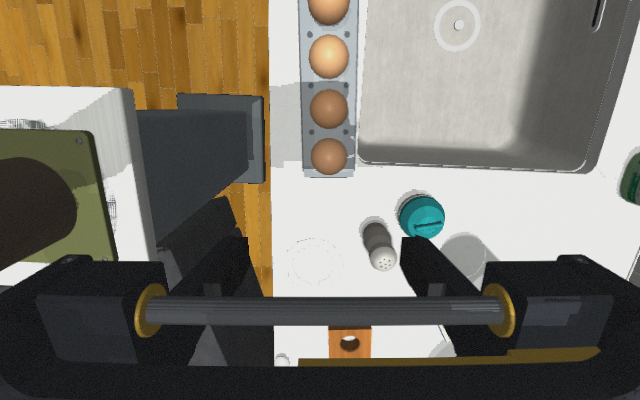

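```bash
python3 -m jog '[{"wx":0,"wy":0,"wz":0,"dx":-0.003,"dy":0.147,"dz":0,"hand":0},{"wx":0,"wy":0,"wz":0,"dx":-0.003,"dy":0.147,"dz":0,"hand":0},{"wx":0,"wy":0,"wz":0,"dx":-0.003,"dy":0.147,"dz":0,"hand":0},{"wx":0,"wy":0,"wz":0,"dx":-0.003,"dy":0.147,"dz":0,"hand":0},{"wx":0,"wy":0,"wz":0,"dx":0,"dy":0.147,"dz":0,"hand":0}]'
python3 -m jog '[{"wx":0,"wy":0,"wz":0,"dx":0,"dy":0,"dz":-0.12,"hand":0},{"wx":0,"wy":0,"wz":0,"dx":0,"dy":0,"dz":-0.12,"hand":0},{"wx":0,"wy":0,"wz":0,"dx":0,"dy":0,"dz":-0.12,"hand":0},{"wx":0,"wy":0,"wz":0,"dx":0,"dy":0,"dz":0,"hand":0},{"wx":0,"wy":0,"wz":0,"dx":0,"dy":0,"dz":0,"hand":0}]'
python3 - <<'E'
from h import *
s=r.get_state();print(s['clock'],s['tool_pos'],s['eef_rot'])
i=r.camera_info('wrist');im=r.snapshot('wrist');cv2.imwrite('pics/w3.png',im[:,:,::-1])
for d in r.masks_of('wrist','egg_1'):
    b=d['bbox'];print(round(d['p'],2),b,onz('wrist',((b[0]+b[2])/2,(b[1]+b[3])/2),.05,i))
E
```

```text
clock: 3.13
tool_pos: [0.417, 0.2493, 0.2388]
eef_rot: [0.692, 0.722, -0.0, -0.0]
contact_force: [0.5, 0.0, 0.6]
opening: 1.002
finger_force: 0.0
clock: 3.55
tool_pos: [0.417, 0.2467, 0.1481]
eef_rot: [0.692, 0.722, -0.002, -0.001]
contact_force: [0.6, -0.0, -0.4]
opening: 0.998
finger_force: 0.0
3.55 [0.41698939 0.24665745 0.14806508] [ 6.92095454e-01  7.21803855e-01 -1.65924912e-03 -5.68714071e-04]
0.88 [304.1, 326.7, 349.0, 363.5] [0.42636034 0.0751077  0.05      ]
0.69 [302.2, 171.0, 350.0, 220.6] [0.41807869 0.24867083 0.05      ]
0.64 [306.6, 275.9, 346.5, 297.5] [0.42288451 0.15162381 0.05      ]
```

View pics/w3.png

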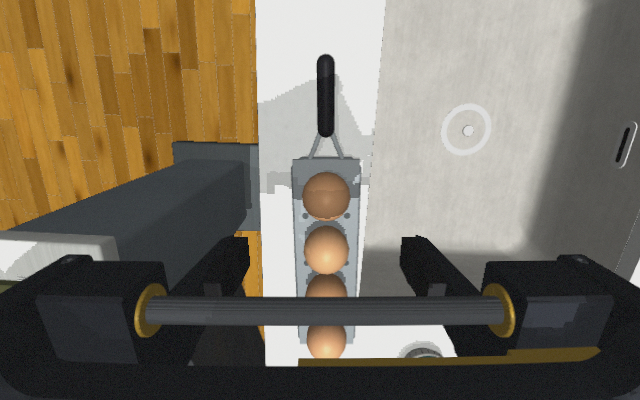

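```bash
python3 -m jog '[{"wx":0,"wy":0,"wz":0,"dx":0.005,"dy":0.006,"dz":-0.1,"hand":0},{"wx":0,"wy":0,"wz":0,"dx":0,"dy":0,"dz":-0.1,"hand":0},{"wx":0,"wy":0,"wz":0,"dx":0,"dy":0,"dz":-0.1,"hand":0},{"wx":0,"wy":0,"wz":0,"dx":0,"dy":0,"dz":-0.1,"hand":0},{"wx":0,"wy":0,"wz":0,"dx":0,"dy":0,"dz":-0.056,"hand":0}]'
python3 -m jog '[{"wx":0,"wy":0,"wz":0,"dx":0,"dy":0,"dz":0,"hand":0},{"wx":0,"wy":0,"wz":0,"dx":0,"dy":0,"dz":0,"hand":0},{"wx":0,"wy":0,"wz":0,"dx":0,"dy":0,"dz":0,"hand":0}]'
python3 -m jog '[{"wx":0,"wy":0,"wz":0,"dx":0,"dy":0,"dz":0,"hand":1},{"wx":0,"wy":0,"wz":0,"dx":0,"dy":0,"dz":0,"hand":1},{"wx":0,"wy":0,"wz":0,"dx":0,"dy":0,"dz":0,"hand":1},{"wx":0,"wy":0,"wz":0,"dx":0,"dy":0,"dz":0,"hand":1},{"wx":0,"wy":0,"wz":0,"dx":0,"dy":0,"dz":0,"hand":1}]' 12
python3 -m jog '[{"wx":0,"wy":0,"wz":0,"dx":0,"dy":0,"dz":0,"hand":1},{"wx":0,"wy":0,"wz":0,"dx":0,"dy":0,"dz":0,"hand":1},{"wx":0,"wy":0,"wz":0,"dx":0,"dy":0,"dz":0,"hand":1},{"wx":0,"wy":0,"wz":0,"dx":0,"dy":0,"dz":0,"hand":1},{"wx":0,"wy":0,"wz":0,"dx":0,"dy":0,"dz":0,"hand":1}]'
```

```text
clock: 4.07
tool_pos: [0.4205, 0.2485, 0.0346]
eef_rot: [0.693, 0.721, 0.001, 0.0]
contact_force: [-0.1, 0.3, -0.0]
opening: 1.0
finger_force: 0.0
clock: 4.32
tool_pos: [0.4209, 0.2485, 0.0365]
eef_rot: [0.693, 0.721, 0.002, 0.0]
contact_force: [0.5, -0.1, 0.3]
opening: 1.0
finger_force: 0.0
clock: 4.73
tool_pos: [0.4198, 0.2479, 0.035]
eef_rot: [0.693, 0.721, 0.0, 0.0]
contact_force: [0.3, -0.1, -0.3]
opening: 0.648
finger_force: 0.0
clock: 5.15
tool_pos: [0.4184, 0.2476, 0.0346]
eef_rot: [0.693, 0.721, -0.001, -0.001]
contact_force: [-3.9, -0.1, 2.0]
opening: 0.492
finger_force: 12.0
```

```bash
python3 -m jog '[{"wx":0,"wy":0,"wz":0,"dx":0,"dy":0,"dz":0.04,"hand":1},{"wx":0,"wy":0,"wz":0,"dx":0,"dy":0,"dz":0.08,"hand":1},{"wx":0,"wy":0,"wz":0,"dx":0,"dy":0,"dz":0.12,"hand":1},{"wx":0,"wy":0,"wz":0,"dx":0,"dy":0,"dz":0.12,"hand":1},{"wx":0,"wy":0,"wz":0,"dx":0,"dy":0,"dz":0.12,"hand":1}]'
python3 -m jog '[{"wx":0,"wy":0,"wz":0.002,"dx":0.006,"dy":-0.06,"dz":0.12,"hand":1},{"wx":0,"wy":0,"wz":0.002,"dx":0.013,"dy":-0.13,"dz":0.08,"hand":1},{"wx":0,"wy":0,"wz":0.002,"dx":0.013,"dy":-0.13,"dz":0,"hand":1},{"wx":0,"wy":0,"wz":0.002,"dx":0.013,"dy":-0.13,"dz":0,"hand":1},{"wx":0,"wy":0,"wz":0.002,"dx":0.013,"dy":-0.13,"dz":0,"hand":1}]'
python3 -m jog '[{"wx":0,"wy":0,"wz":0.001,"dx":0.013,"dy":-0.13,"dz":0,"hand":1},{"wx":0,"wy":0,"wz":0.002,"dx":0.013,"dy":-0.13,"dz":0,"hand":1},{"wx":0,"wy":0,"wz":0,"dx":0.013,"dy":-0.13,"dz":0,"hand":1},{"wx":0,"wy":0,"wz":0,"dx":0.013,"dy":-0.13,"dz":0,"hand":1},{"wx":0,"wy":0,"wz":0,"dx":0.013,"dy":-0.13,"dz":0,"hand":1}]'
python3 -m jog '[{"wx":0,"wy":0,"wz":0,"dx":0.013,"dy":-0.13,"dz":0,"hand":1},{"wx":0,"wy":0,"wz":0,"dx":0.013,"dy":-0.13,"dz":0,"hand":1},{"wx":0,"wy":0,"wz":0,"dx":0.013,"dy":-0.13,"dz":0,"hand":1},{"wx":0,"wy":0,"wz":0,"dx":0.013,"dy":-0.13,"dz":0,"hand":1},{"wx":0,"wy":0,"wz":0,"dx":0.013,"dy":-0.13,"dz":0,"hand":1}]'
python3 -m jog '[{"wx":0,"wy":0,"wz":0,"dx":0.013,"dy":-0.13,"dz":0,"hand":1},{"wx":0,"wy":0,"wz":0,"dx":0.013,"dy":-0.13,"dz":0,"hand":1},{"wx":0,"wy":0,"wz":0,"dx":0.013,"dy":-0.13,"dz":0,"hand":1},{"wx":0,"wy":0,"wz":0,"dx":0.013,"dy":-0.13,"dz":0,"hand":1},{"wx":0,"wy":0,"wz":0,"dx":0,"dy":-0.06,"dz":0,"hand":1}]'
python3 -m jog '[{"wx":0,"wy":0,"wz":0,"dx":0,"dy":0,"dz":0,"hand":1},{"wx":0,"wy":0,"wz":0,"dx":0,"dy":0,"dz":0,"hand":1},{"wx":0,"wy":0,"wz":0,"dx":0,"dy":0,"dz":0,"hand":1},{"wx":0,"wy":0,"wz":0,"dx":0,"dy":0,"dz":0,"hand":1}]'
python3 - <<'E'
from h import *
s=r.get_state();print(s['clock'],s['tool_pos'],s['eef_rot'],2*np.arctan2(s['eef_rot'][1],s['eef_rot'][0])-np.pi/2)
i=r.camera_info('wrist');im=r.snapshot('wrist');cv2.imwrite('pics/w4.png',im[:,:,::-1])
for d in r.masks_of('wrist','egg_board')+r.masks_of('wrist','egg_1'): print(round(d['p'],2),d['bbox'])
E
```

```text
clock: 5.57
tool_pos: [0.4208, 0.2477, 0.1567]
eef_rot: [0.693, 0.721, 0.001, 0.001]
contact_force: [0.9, 0.4, 0.0]
opening: 0.491
finger_force: 12.0
clock: 5.98
tool_pos: [0.4356, 0.1013, 0.2062]
eef_rot: [0.686, 0.728, 0.002, 0.001]
contact_force: [0.4, -0.3, -0.4]
opening: 0.489
finger_force: 12.0
clock: 6.4
tool_pos: [0.4513, -0.062, 0.2057]
eef_rot: [0.684, 0.73, 0.001, 0.001]
contact_force: [0.6, 0.9, -1.1]
opening: 0.489
finger_force: 12.0
clock: 6.82
tool_pos: [0.4671, -0.225, 0.2057]
eef_rot: [0.684, 0.73, 0.0, 0.001]
contact_force: [0.0, 0.9, -0.4]
opening: 0.485
finger_force: 12.0
clock: 7.23
tool_pos: [0.4792, -0.3739, 0.2058]
eef_rot: [0.686, 0.728, -0.001, 0.003]
contact_force: [-0.9, -1.5, -0.1]
opening: 0.485
finger_force: 12.0
clock: 7.57
tool_pos: [0.4802, -0.3655, 0.205]
eef_rot: [0.683, 0.731, 0.0, -0.0]
contact_force: [0.6, 0.5, -0.2]
opening: 0.488
finger_force: 12.0
7.5667 [ 0.48015525 -0.36548582  0.20503289] [ 6.82587498e-01  7.30803734e-01  4.30122094e-04 -1.56500105e-04] 0.06820127889899075
0.74 [293.7, 13.3, 362.5, 223.0]
0.88 [282.0, 213.7, 364.3, 298.7]
```

View pics/w4.png

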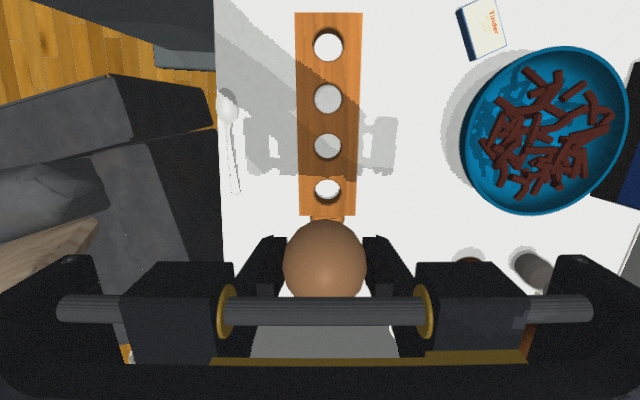

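```bash
python3 - <<'E'
from h import *
from scipy.optimize import least_squares
i=r.camera_info('wrist');im=cv2.imread('pics/w4.png')
sat=cv2.cvtColor(im,cv2.COLOR_BGR2HSV)[:,:,1][10:212,297:360]
m=(sat<90).astype(np.uint8)
n,l,st,c=cv2.connectedComponentsWithStats(m)
P=[]
for k in range(1,n):
    x,y,w,h,a=st[k]
    if a>150 and w<45: P.append((x+297+(w-1)/2,y+10+(h-1)/2)); print(P[-1],w,h)
P=np.array(sorted(P,key=lambda p:-p[1]))
for p in P: print(onz('wrist',p,.024,i))
if len(P)!=4: P=np.array([(327,188.5),(327.5,146),(328,98),(328,46)])
Y=[-.081,-.027,.027,.081]
H=lambda v:[np.array([v[0]-y*np.sin(v[2]),v[1]+y*np.cos(v[2]),.024]) for y in Y]
s=least_squares(lambda v:np.concatenate([proj(h,i)-p for h,p in zip(H(v),P)]),[.482,-.303,.067])
print(s.x,s.fun.round(1),np.array(H(s.x)).round(4))
print('egg in hand',onz('wrist',(323.1,256.2),.205+.016,i))
E
```

```text
(np.float64(327.5), np.float64(47.0)) 30 29
(np.float64(327.5), np.float64(98.5)) 28 30
(np.float64(357.0), np.float64(154.5)) 5 114
(np.float64(327.0), np.float64(145.5)) 27 26
(np.float64(327.0), np.float64(188.5)) 25 20
[ 0.48419333 -0.38038652  0.024     ]
[ 0.51613287 -0.33690025  0.024     ]
[ 0.48051555 -0.32892824  0.024     ]
[ 0.47739966 -0.27752884  0.024     ]
[ 0.47370667 -0.22603946  0.024     ]
[ 0.47938243 -0.30343004  0.06450831] [ 0.1  3.1 -0.1  0.8 -0.2 -0.5  0.2 -2.6] [[ 0.4846 -0.3843  0.024 ]
 [ 0.4811 -0.3304  0.024 ]
 [ 0.4776 -0.2765  0.024 ]
 [ 0.4742 -0.2226  0.024 ]]
egg in hand [ 0.47904002 -0.36113504  0.221     ]
```

```bash
python3 -m jog '[{"wx":0,"wy":0,"wz":0,"dx":0.01,"dy":-0.038,"dz":-0.04,"hand":1},{"wx":0,"wy":0,"wz":0,"dx":0.01,"dy":-0.04,"dz":-0.1,"hand":1},{"wx":0,"wy":0,"wz":0,"dx":0,"dy":0,"dz":-0.12,"hand":1},{"wx":0,"wy":0,"wz":0,"dx":0,"dy":0,"dz":-0.12,"hand":1},{"wx":0,"wy":0,"wz":0,"dx":0,"dy":0,"dz":-0.1,"hand":1}]'
python3 -m jog '[{"wx":0,"wy":0,"wz":0,"dx":0,"dy":0,"dz":-0.06,"hand":1},{"wx":0,"wy":0,"wz":0,"dx":0,"dy":0,"dz":-0.04,"hand":1},{"wx":0,"wy":0,"wz":0,"dx":0,"dy":0,"dz":0,"hand":1},{"wx":0,"wy":0,"wz":0,"dx":0,"dy":0,"dz":0,"hand":1},{"wx":0,"wy":0,"wz":0,"dx":0,"dy":0,"dz":0,"hand":1}]'
```

```text
clock: 8.13
tool_pos: [0.4842, -0.387, 0.0822]
eef_rot: [0.683, 0.73, -0.0, -0.0]
contact_force: [0.0, 0.4, -1.2]
opening: 0.491
finger_force: 12.0
clock: 8.55
tool_pos: [0.4855, -0.3874, 0.0607]
eef_rot: [0.683, 0.73, 0.0, 0.001]
contact_force: [0.3, -0.2, -0.2]
opening: 0.489
finger_force: 12.0
```

```bash
python3 -m jog '[{"wx":0,"wy":0,"wz":0,"dx":0,"dy":0.009,"dz":-0.04,"hand":1},{"wx":0,"wy":0,"wz":0,"dx":0,"dy":0,"dz":-0.04,"hand":1},{"wx":0,"wy":0,"wz":0,"dx":0,"dy":0,"dz":-0.03,"hand":1},{"wx":0,"wy":0,"wz":0,"dx":0,"dy":0,"dz":-0.01,"hand":1},{"wx":0,"wy":0,"wz":0,"dx":0,"dy":0,"dz":0,"hand":1}]'
python3 -m jog '[{"wx":0,"wy":0,"wz":0,"dx":0,"dy":0,"dz":0,"hand":1},{"wx":0,"wy":0,"wz":0,"dx":0,"dy":0,"dz":0,"hand":1},{"wx":0,"wy":0,"wz":0,"dx":0,"dy":0,"dz":0,"hand":1}]'
```

```text
clock: 8.97
tool_pos: [0.4849, -0.3849, 0.0291]
eef_rot: [0.683, 0.73, -0.0, 0.0]
contact_force: [0.6, -0.2, 0.1]
opening: 0.488
finger_force: 12.0
clock: 9.22
tool_pos: [0.4847, -0.3845, 0.0299]
eef_rot: [0.683, 0.73, 0.0, 0.0]
contact_force: [0.7, 0.5, -0.3]
opening: 0.491
finger_force: 12.0
```

```bash
python3 -m jog '[{"wx":0,"wy":0,"wz":0,"dx":0,"dy":0,"dz":-0.005,"hand":1},{"wx":0,"wy":0,"wz":0,"dx":0,"dy":0,"dz":0,"hand":1},{"wx":0,"wy":0,"wz":0,"dx":0,"dy":0,"dz":0,"hand":0.5},{"wx":0,"wy":0,"wz":0,"dx":0,"dy":0,"dz":0,"hand":0.48},{"wx":0,"wy":0,"wz":0,"dx":0,"dy":0,"dz":0,"hand":0.45}]'
python3 -m jog '[{"wx":0,"wy":0,"wz":0,"dx":0,"dy":0,"dz":0,"hand":0.2},{"wx":0,"wy":0,"wz":0,"dx":0,"dy":0,"dz":0,"hand":0.1},{"wx":0,"wy":0,"wz":0,"dx":0,"dy":0,"dz":0,"hand":0.1},{"wx":0,"wy":0,"wz":0,"dx":0,"dy":0,"dz":0,"hand":0.1},{"wx":0,"wy":0,"wz":0,"dx":0,"dy":0,"dz":0,"hand":0.1}]'
python3 - <<'E'
from h import *
im=r.snapshot('scene');cv2.imwrite('pics/s5.png',cv2.resize(im[140:320,200:440],None,fx=3.3,fy=3.3)[:,:,::-1])
E
```

```text
clock: 9.63
tool_pos: [0.4844, -0.3836, 0.0282]
eef_rot: [0.683, 0.73, 0.0, -0.001]
contact_force: [-0.5, -0.1, -0.2]
opening: 0.546
finger_force: 0.0
clock: 10.05
tool_pos: [0.4846, -0.3844, 0.0284]
eef_rot: [0.683, 0.73, 0.0, -0.0]
contact_force: [-0.3, -0.0, 0.2]
opening: 0.891
finger_force: 0.0
```

View pics/s5.png

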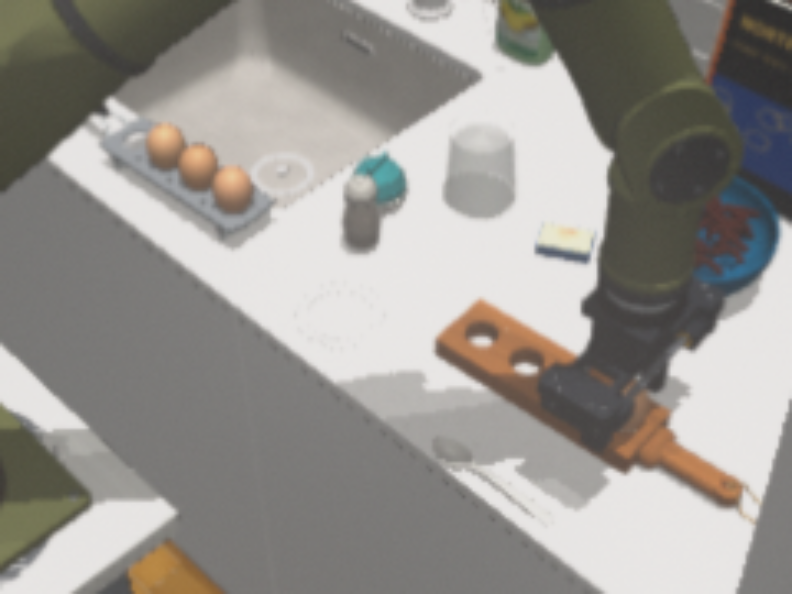

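```bash
python3 -m jog '[{"wx":0,"wy":0,"wz":0,"dx":0,"dy":0,"dz":0.04,"hand":0.1},{"wx":0,"wy":0,"wz":0,"dx":0,"dy":0,"dz":0.12,"hand":0},{"wx":0,"wy":0,"wz":0,"dx":0,"dy":0,"dz":0.16,"hand":0},{"wx":0,"wy":0,"wz":0,"dx":0,"dy":0,"dz":0.16,"hand":0},{"wx":0,"wy":0,"wz":0,"dx":0,"dy":0,"dz":0.1,"hand":0}]'
python3 - <<'E'
from h import *
i=r.camera_info('wrist');im=r.snapshot('wrist');cv2.imwrite('pics/w5.png',im[:,:,::-1])
for d in r.masks_of('wrist','egg_1'):
    b=d['bbox'];print(round(d['p'],2),b,onz('wrist',((b[0]+b[2])/2,(b[1]+b[3])/2),.044,i))
s=r.get_state();print(s['tool_pos'],s['q'])
E
```

```text
clock: 10.52
tool_pos: [0.4858, -0.3854, 0.1781]
eef_rot: [0.683, 0.73, 0.0, 0.003]
contact_force: [0.1, -0.2, 0.2]
opening: 1.001
finger_force: 0.0
0.58 [301.5, 162.7, 344.9, 207.5] [ 0.48492562 -0.38352157  0.044     ]
[ 0.48740479 -0.38653668  0.17938247] [ 0.63030034  0.74885881 -0.06095996  1.6477791   0.06223815  0.73615635
  0.6055249 ]
```

View pics/w5.png

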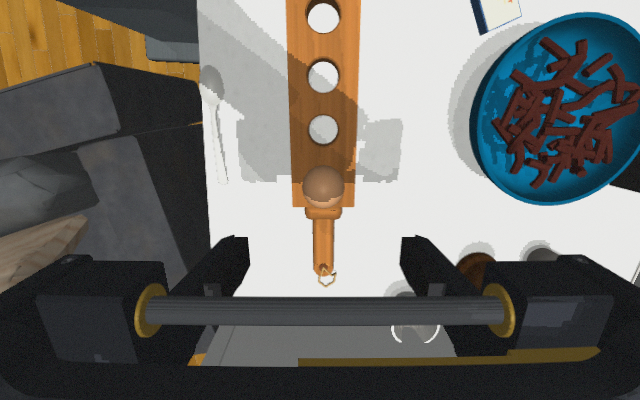

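```bash
python3 -m jog '[{"wx":0,"wy":0,"wz":-0.001,"dx":-0.015,"dy":0.07,"dz":0,"hand":0},{"wx":0,"wy":0,"wz":-0.002,"dx":-0.015,"dy":0.14,"dz":0,"hand":0},{"wx":0,"wy":0,"wz":-0.002,"dx":-0.015,"dy":0.14,"dz":0,"hand":0},{"wx":0,"wy":0,"wz":-0.002,"dx":-0.015,"dy":0.14,"dz":0,"hand":0},{"wx":0,"wy":0,"wz":-0.002,"dx":-0.015,"dy":0.14,"dz":0,"hand":0}]'
python3 -m jog '[{"wx":0,"wy":0,"wz":-0.002,"dx":-0.015,"dy":0.14,"dz":0,"hand":0},{"wx":0,"wy":0,"wz":-0.002,"dx":-0.015,"dy":0.14,"dz":0,"hand":0},{"wx":0,"wy":0,"wz":0,"dx":-0.015,"dy":0.14,"dz":0,"hand":0},{"wx":0,"wy":0,"wz":0,"dx":-0.015,"dy":0.14,"dz":0,"hand":0},{"wx":0,"wy":0,"wz":0,"dx":-0.015,"dy":0.14,"dz":0,"hand":0}]'
python3 -m jog '[{"wx":0,"wy":0,"wz":0,"dx":-0.015,"dy":0.14,"dz":0,"hand":0},{"wx":0,"wy":0,"wz":0,"dx":-0.015,"dy":0.14,"dz":0,"hand":0},{"wx":0,"wy":0,"wz":0,"dx":-0.015,"dy":0.14,"dz":0,"hand":0},{"wx":0,"wy":0,"wz":0,"dx":-0.015,"dy":0.14,"dz":0,"hand":0},{"wx":0,"wy":0,"wz":0,"dx":-0.015,"dy":0.14,"dz":0,"hand":0}]'
python3 -m jog '[{"wx":0,"wy":0,"wz":0,"dx":-0.015,"dy":0.14,"dz":-0.04,"hand":0},{"wx":0,"wy":0,"wz":0,"dx":-0.015,"dy":0.14,"dz":-0.08,"hand":0},{"wx":0,"wy":0,"wz":0,"dx":0,"dy":0,"dz":0,"hand":0},{"wx":0,"wy":0,"wz":0,"dx":0,"dy":0,"dz":0,"hand":0},{"wx":0,"wy":0,"wz":0,"dx":0,"dy":0,"dz":0,"hand":0}]'
python3 - <<'E'
from h import *
i=r.camera_info('wrist');r.snapshot('wrist')
for d in r.masks_of('wrist','egg_1'):
    b=d['bbox'];print(round(d['p'],2),b,onz('wrist',((b[0]+b[2])/2,(b[1]+b[3])/2),.05,i))
s=r.get_state();print(s['tool_pos'],2*np.arctan2(s['eef_rot'][1],s['eef_rot'][0])-np.pi/2)
E
```

```text
clock: 11.03
tool_pos: [0.465, -0.2253, 0.1733]
eef_rot: [0.69, 0.724, -0.0, -0.0]
contact_force: [-0.0, -0.1, -0.7]
opening: 0.995
finger_force: 0.0
clock: 11.45
tool_pos: [0.4463, -0.0504, 0.1734]
eef_rot: [0.693, 0.721, -0.0, -0.0]
contact_force: [0.8, 1.0, -0.9]
opening: 1.002
finger_force: 0.0
clock: 11.87
tool_pos: [0.4276, 0.1246, 0.1733]
eef_rot: [0.693, 0.721, -0.0, -0.0]
contact_force: [0.7, 0.1, 0.3]
opening: 1.0
finger_force: 0.0
clock: 12.28
tool_pos: [0.4205, 0.1922, 0.1433]
eef_rot: [0.693, 0.721, -0.001, 0.0]
contact_force: [0.1, -0.4, -0.3]
opening: 0.997
finger_force: 0.0
0.92 [302.2, 277.1, 348.6, 300.4] [0.42519465 0.09811471 0.05      ]
0.9 [302.2, 228.0, 349.5, 277.5] [0.42392547 0.13871031 0.05      ]
0.66 [302.3, 174.7, 348.4, 222.8] [0.42118201 0.19294086 0.05      ]
[0.42124089 0.19130768 0.14381272] 0.03729497913033608
```

```bash
python3 -m jog '[{"wx":0,"wy":0,"wz":0,"dx":0,"dy":0.006,"dz":-0.1,"hand":0},{"wx":0,"wy":0,"wz":0,"dx":0,"dy":0,"dz":-0.1,"hand":0},{"wx":0,"wy":0,"wz":0,"dx":0,"dy":0,"dz":-0.1,"hand":0},{"wx":0,"wy":0,"wz":0,"dx":0,"dy":0,"dz":-0.1,"hand":0},{"wx":0,"wy":0,"wz":0,"dx":0,"dy":0,"dz":-0.036,"hand":0}]'
python3 -m jog '[{"wx":0,"wy":0,"wz":0,"dx":0,"dy":0,"dz":0,"hand":0},{"wx":0,"wy":0,"wz":0,"dx":0,"dy":0,"dz":0,"hand":0.2},{"wx":0,"wy":0,"wz":0,"dx":0,"dy":0,"dz":0,"hand":1},{"wx":0,"wy":0,"wz":0,"dx":0,"dy":0,"dz":0,"hand":1},{"wx":0,"wy":0,"wz":0,"dx":0,"dy":0,"dz":0,"hand":1}]'
python3 -m jog '[{"wx":0,"wy":0,"wz":0,"dx":0,"dy":0,"dz":0,"hand":1},{"wx":0,"wy":0,"wz":0,"dx":0,"dy":0,"dz":0,"hand":1},{"wx":0,"wy":0,"wz":0,"dx":0,"dy":0,"dz":0,"hand":1},{"wx":0,"wy":0,"wz":0,"dx":0,"dy":0,"dz":0,"hand":1},{"wx":0,"wy":0,"wz":0,"dx":0,"dy":0,"dz":0,"hand":1}]' 12
python3 -m jog '[{"wx":0,"wy":0,"wz":0,"dx":0,"dy":0,"dz":0,"hand":1},{"wx":0,"wy":0,"wz":0,"dx":0,"dy":0,"dz":0,"hand":1},{"wx":0,"wy":0,"wz":0,"dx":0,"dy":0,"dz":0,"hand":1}]'
```

```text
clock: 12.8
tool_pos: [0.4207, 0.1926, 0.0326]
eef_rot: [0.694, 0.72, -0.001, -0.0]
contact_force: [-0.3, 0.1, -0.7]
opening: 0.996
finger_force: 0.0
clock: 13.22
tool_pos: [0.4216, 0.1948, 0.0356]
eef_rot: [0.693, 0.721, 0.001, 0.0]
contact_force: [0.5, 0.7, 0.9]
opening: 0.721
finger_force: 0.0
clock: 13.63
tool_pos: [0.4207, 0.1946, 0.0346]
eef_rot: [0.693, 0.721, -0.0, -0.0]
contact_force: [-0.7, 0.1, 2.0]
opening: 0.488
finger_force: 12.0
clock: 13.88
tool_pos: [0.4206, 0.1946, 0.0346]
eef_rot: [0.693, 0.721, -0.0, -0.0]
contact_force: [-1.4, 0.3, 3.9]
opening: 0.488
finger_force: 12.0
```

```bash
python3 -m jog '[{"wx":0,"wy":0,"wz":0,"dx":0,"dy":0,"dz":0.04,"hand":1},{"wx":0,"wy":0,"wz":0,"dx":0,"dy":0,"dz":0.1,"hand":1},{"wx":0,"wy":0,"wz":0,"dx":0,"dy":0,"dz":0.12,"hand":1},{"wx":0,"wy":0,"wz":0,"dx":0,"dy":0,"dz":0.12,"hand":1},{"wx":0,"wy":0,"wz":0,"dx":0,"dy":0,"dz":0.12,"hand":1}]'
python3 -m jog '[{"wx":0,"wy":0,"wz":0.002,"dx":0.015,"dy":-0.05,"dz":0.04,"hand":1},{"wx":0,"wy":0,"wz":0.002,"dx":0.015,"dy":-0.13,"dz":0,"hand":1},{"wx":0,"wy":0,"wz":0.002,"dx":0.015,"dy":-0.13,"dz":0,"hand":1},{"wx":0,"wy":0,"wz":0.002,"dx":0.015,"dy":-0.13,"dz":0,"hand":1},{"wx":0,"wy":0,"wz":0.002,"dx":0.015,"dy":-0.13,"dz":0,"hand":1}]'
python3 -m jog '[{"wx":0,"wy":0,"wz":0.002,"dx":0.015,"dy":-0.13,"dz":0,"hand":1},{"wx":0,"wy":0,"wz":0.001,"dx":0.015,"dy":-0.13,"dz":0,"hand":1},{"wx":0,"wy":0,"wz":0,"dx":0.015,"dy":-0.13,"dz":0,"hand":1},{"wx":0,"wy":0,"wz":0,"dx":0.015,"dy":-0.13,"dz":0,"hand":1},{"wx":0,"wy":0,"wz":0,"dx":0.015,"dy":-0.13,"dz":0,"hand":1}]'
python3 -m jog '[{"wx":0,"wy":0,"wz":0,"dx":0.015,"dy":-0.13,"dz":0,"hand":1},{"wx":0,"wy":0,"wz":0,"dx":0.015,"dy":-0.13,"dz":0,"hand":1},{"wx":0,"wy":0,"wz":0,"dx":0.015,"dy":-0.13,"dz":0,"hand":1},{"wx":0,"wy":0,"wz":0,"dx":0.015,"dy":-0.13,"dz":0,"hand":1},{"wx":0,"wy":0,"wz":0,"dx":0.015,"dy":-0.13,"dz":0,"hand":1}]'
python3 -m jog '[{"wx":0,"wy":0,"wz":0,"dx":0.015,"dy":-0.13,"dz":0,"hand":1},{"wx":0,"wy":0,"wz":0,"dx":0,"dy":-0.1,"dz":0,"hand":1},{"wx":0,"wy":0,"wz":0,"dx":0,"dy":0,"dz":-0.06,"hand":1},{"wx":0,"wy":0,"wz":0,"dx":0,"dy":0,"dz":-0.06,"hand":1},{"wx":0,"wy":0,"wz":0,"dx":0,"dy":0,"dz":0,"hand":1}]'
python3 -m jog '[{"wx":0,"wy":0,"wz":0,"dx":0,"dy":0,"dz":0,"hand":1},{"wx":0,"wy":0,"wz":0,"dx":0,"dy":0,"dz":0,"hand":1},{"wx":0,"wy":0,"wz":0,"dx":0,"dy":0,"dz":0,"hand":1},{"wx":0,"wy":0,"wz":0,"dx":0,"dy":0,"dz":0,"hand":1}]'
```

```text
clock: 14.3
tool_pos: [0.4209, 0.1942, 0.1612]
eef_rot: [0.693, 0.721, 0.0, 0.0]
contact_force: [0.0, 0.9, -0.4]
opening: 0.488
finger_force: 12.0
clock: 14.72
tool_pos: [0.4399, 0.0505, 0.1702]
eef_rot: [0.685, 0.728, 0.0, 0.001]
contact_force: [-0.7, -0.0, -1.2]
opening: 0.491
finger_force: 12.0
clock: 15.13
tool_pos: [0.4584, -0.1126, 0.17]
eef_rot: [0.684, 0.73, 0.0, 0.0]
contact_force: [0.1, 0.3, -0.7]
opening: 0.494
finger_force: 12.0
clock: 15.55
tool_pos: [0.4768, -0.2751, 0.17]
eef_rot: [0.684, 0.73, -0.0, 0.0]
contact_force: [0.3, -0.1, -0.2]
opening: 0.492
finger_force: 12.0
clock: 15.97
tool_pos: [0.4789, -0.3304, 0.1376]
eef_rot: [0.684, 0.73, -0.001, -0.002]
contact_force: [-0.4, 0.8, -1.1]
opening: 0.486
finger_force: 12.0
clock: 16.3
tool_pos: [0.4815, -0.3304, 0.1404]
eef_rot: [0.683, 0.73, 0.0, 0.001]
contact_force: [-0.3, -0.6, -0.5]
opening: 0.485
finger_force: 12.0
```

```bash
python3 -m jog '[{"wx":0,"wy":0,"wz":0,"dx":0,"dy":-0.002,"dz":-0.06,"hand":1},{"wx":0,"wy":0,"wz":0,"dx":0,"dy":0,"dz":-0.1,"hand":1},{"wx":0,"wy":0,"wz":0,"dx":0,"dy":0,"dz":-0.1,"hand":1},{"wx":0,"wy":0,"wz":0,"dx":0,"dy":0,"dz":-0.08,"hand":1},{"wx":0,"wy":0,"wz":0,"dx":0,"dy":0,"dz":-0.05,"hand":1}]'
python3 -m jog '[{"wx":0,"wy":0,"wz":0,"dx":0,"dy":0,"dz":-0.03,"hand":1},{"wx":0,"wy":0,"wz":0,"dx":0,"dy":0,"dz":-0.02,"hand":1},{"wx":0,"wy":0,"wz":0,"dx":0,"dy":0,"dz":0,"hand":1},{"wx":0,"wy":0,"wz":0,"dx":0,"dy":0,"dz":0,"hand":1},{"wx":0,"wy":0,"wz":0,"dx":0,"dy":0,"dz":0,"hand":1}]'
```

```text
clock: 16.72
tool_pos: [0.4806, -0.3304, 0.0406]
eef_rot: [0.683, 0.73, -0.0, -0.001]
contact_force: [-0.6, 0.2, -0.4]
opening: 0.484
finger_force: 12.0
clock: 17.13
tool_pos: [0.4815, -0.3314, 0.0304]
eef_rot: [0.683, 0.73, 0.0, 0.001]
contact_force: [0.3, -0.1, 0.2]
opening: 0.487
finger_force: 12.0
```

```bash
python3 -m jog '[{"wx":0,"wy":0,"wz":0,"dx":0,"dy":0,"dz":-0.006,"hand":1},{"wx":0,"wy":0,"wz":0,"dx":0,"dy":0,"dz":0,"hand":1},{"wx":0,"wy":0,"wz":0,"dx":0,"dy":0,"dz":0,"hand":0.5},{"wx":0,"wy":0,"wz":0,"dx":0,"dy":0,"dz":0,"hand":0.48},{"wx":0,"wy":0,"wz":0,"dx":0,"dy":0,"dz":0,"hand":0.45}]'
python3 -m jog '[{"wx":0,"wy":0,"wz":0,"dx":0,"dy":0,"dz":0,"hand":0.2},{"wx":0,"wy":0,"wz":0,"dx":0,"dy":0,"dz":0,"hand":0.1},{"wx":0,"wy":0,"wz":0,"dx":0,"dy":0,"dz":0,"hand":0.1},{"wx":0,"wy":0,"wz":0,"dx":0,"dy":0,"dz":0,"hand":0.1},{"wx":0,"wy":0,"wz":0,"dx":0,"dy":0,"dz":0,"hand":0.1}]'
python3 -m jog '[{"wx":0,"wy":0,"wz":0,"dx":0,"dy":0,"dz":0.04,"hand":0.1},{"wx":0,"wy":0,"wz":0,"dx":0,"dy":0,"dz":0.12,"hand":0},{"wx":0,"wy":0,"wz":0,"dx":0,"dy":0,"dz":0.16,"hand":0},{"wx":0,"wy":0,"wz":0,"dx":0,"dy":0,"dz":0.16,"hand":0},{"wx":0,"wy":0,"wz":0,"dx":0,"dy":0,"dz":0.1,"hand":0}]'
python3 - <<'E'
from h import *
i=r.camera_info('wrist');im=r.snapshot('wrist')
for d in r.masks_of('wrist','egg_1'):
    b=d['bbox'];print(round(d['p'],2),b,onz('wrist',((b[0]+b[2])/2,(b[1]+b[3])/2),.044,i))
E
```

```text
clock: 17.55
tool_pos: [0.4808, -0.3312, 0.0281]
eef_rot: [0.683, 0.73, -0.0, 0.0]
contact_force: [0.0, 0.7, -0.7]
opening: 0.548
finger_force: 0.0
clock: 17.97
tool_pos: [0.4809, -0.331, 0.028]
eef_rot: [0.683, 0.73, 0.0, 0.0]
contact_force: [-0.6, 0.7, -0.5]
opening: 0.89
finger_force: 0.0
clock: 18.38
tool_pos: [0.482, -0.3317, 0.1774]
eef_rot: [0.683, 0.73, 0.0, 0.002]
contact_force: [0.1, 0.2, 1.2]
opening: 0.997
finger_force: 0.0
0.88 [304.8, 211.0, 343.1, 256.9] [ 0.48544749 -0.38456516  0.044     ]
0.78 [304.4, 165.7, 345.9, 205.8] [ 0.48308314 -0.33012905  0.044     ]
```

```bash
python3 -m jog '[{"wx":0,"wy":0,"wz":-0.001,"dx":-0.017,"dy":0.07,"dz":0,"hand":0},{"wx":0,"wy":0,"wz":-0.002,"dx":-0.017,"dy":0.14,"dz":0,"hand":0},{"wx":0,"wy":0,"wz":-0.002,"dx":-0.017,"dy":0.14,"dz":0,"hand":0},{"wx":0,"wy":0,"wz":-0.002,"dx":-0.017,"dy":0.14,"dz":0,"hand":0},{"wx":0,"wy":0,"wz":-0.002,"dx":-0.017,"dy":0.14,"dz":0,"hand":0}]'
python3 -m jog '[{"wx":0,"wy":0,"wz":-0.002,"dx":-0.017,"dy":0.14,"dz":0,"hand":0},{"wx":0,"wy":0,"wz":-0.002,"dx":-0.017,"dy":0.14,"dz":0,"hand":0},{"wx":0,"wy":0,"wz":0,"dx":-0.017,"dy":0.14,"dz":0,"hand":0},{"wx":0,"wy":0,"wz":0,"dx":-0.017,"dy":0.14,"dz":0,"hand":0},{"wx":0,"wy":0,"wz":0,"dx":-0.017,"dy":0.14,"dz":0,"hand":0}]'
python3 -m jog '[{"wx":0,"wy":0,"wz":0,"dx":-0.017,"dy":0.14,"dz":0,"hand":0},{"wx":0,"wy":0,"wz":0,"dx":-0.017,"dy":0.14,"dz":0,"hand":0},{"wx":0,"wy":0,"wz":0,"dx":-0.017,"dy":0.14,"dz":0,"hand":0},{"wx":0,"wy":0,"wz":0,"dx":-0.017,"dy":0.13,"dz":0,"hand":0},{"wx":0,"wy":0,"wz":0,"dx":0,"dy":0,"dz":-0.04,"hand":0}]'
python3 -m jog '[{"wx":0,"wy":0,"wz":0,"dx":0,"dy":0,"dz":-0.08,"hand":0},{"wx":0,"wy":0,"wz":0,"dx":0,"dy":0,"dz":0,"hand":0},{"wx":0,"wy":0,"wz":0,"dx":0,"dy":0,"dz":0,"hand":0},{"wx":0,"wy":0,"wz":0,"dx":0,"dy":0,"dz":0,"hand":0},{"wx":0,"wy":0,"wz":0,"dx":0,"dy":0,"dz":0,"hand":0}]'
python3 - <<'E'
from h import *
i=r.camera_info('wrist');r.snapshot('wrist')
for d in r.masks_of('wrist','egg_1'):
    b=d['bbox'];print(round(d['p'],2),b,onz('wrist',((b[0]+b[2])/2,(b[1]+b[3])/2),.05,i))
s=r.get_state();print(s['tool_pos'],2*np.arctan2(s['eef_rot'][1],s['eef_rot'][0])-np.pi/2)
E
```

```text
clock: 18.9
tool_pos: [0.4587, -0.172, 0.1728]
eef_rot: [0.69, 0.724, -0.0, -0.0]
contact_force: [0.6, 0.2, 1.0]
opening: 0.996
finger_force: 0.0
clock: 19.32
tool_pos: [0.4375, 0.0031, 0.1728]
eef_rot: [0.693, 0.721, -0.0, -0.0]
contact_force: [0.5, -0.2, 0.5]
opening: 1.001
finger_force: 0.0
clock: 19.73
tool_pos: [0.421, 0.1475, 0.1636]
eef_rot: [0.688, 0.725, 0.003, -0.001]
contact_force: [-0.1, -0.2, 0.1]
opening: 0.996
finger_force: 0.0
clock: 20.15
tool_pos: [0.4218, 0.1385, 0.1436]
eef_rot: [0.693, 0.721, 0.0, 0.0]
contact_force: [-0.3, 0.1, -0.5]
opening: 1.003
finger_force: 0.0
0.93 [301.7, 173.0, 350.1, 222.5] [0.4231395  0.14025833 0.05      ]
0.6 [300.8, 227.4, 351.9, 282.0] [0.42593272 0.08294477 0.05      ]
[0.4219201  0.13874287 0.14365195] 0.03897552535192417
```

Egg 2 is seated. Now grasp egg 3 (dx +1 mm, dy +1.2 mm) and carry to hole 3.

```bash
python3 -m jog '[{"wx":0,"wy":0,"wz":0,"dx":0.003,"dy":0.005,"dz":-0.1,"hand":0},{"wx":0,"wy":0,"wz":0,"dx":0,"dy":0,"dz":-0.1,"hand":0},{"wx":0,"wy":0,"wz":0,"dx":0,"dy":0,"dz":-0.1,"hand":0},{"wx":0,"wy":0,"wz":0,"dx":0,"dy":0,"dz":-0.1,"hand":0},{"wx":0,"wy":0,"wz":0,"dx":0,"dy":0,"dz":-0.036,"hand":0}]'
python3 -m jog '[{"wx":0,"wy":0,"wz":0,"dx":0,"dy":0,"dz":0,"hand":0},{"wx":0,"wy":0,"wz":0,"dx":0,"dy":0,"dz":0,"hand":0.2},{"wx":0,"wy":0,"wz":0,"dx":0,"dy":0,"dz":0,"hand":1},{"wx":0,"wy":0,"wz":0,"dx":0,"dy":0,"dz":0,"hand":1},{"wx":0,"wy":0,"wz":0,"dx":0,"dy":0,"dz":0,"hand":1}]'
python3 -m jog '[{"wx":0,"wy":0,"wz":0,"dx":0,"dy":0,"dz":0,"hand":1},{"wx":0,"wy":0,"wz":0,"dx":0,"dy":0,"dz":0,"hand":1},{"wx":0,"wy":0,"wz":0,"dx":0,"dy":0,"dz":0,"hand":1},{"wx":0,"wy":0,"wz":0,"dx":0,"dy":0,"dz":0,"hand":1},{"wx":0,"wy":0,"wz":0,"dx":0,"dy":0,"dz":0,"hand":1}]' 12
python3 -m jog '[{"wx":0,"wy":0,"wz":0,"dx":0,"dy":0,"dz":0,"hand":1},{"wx":0,"wy":0,"wz":0,"dx":0,"dy":0,"dz":0,"hand":1},{"wx":0,"wy":0,"wz":0,"dx":0,"dy":0,"dz":0,"hand":1}]'
```

```text
clock: 20.67
tool_pos: [0.4215, 0.1399, 0.0339]
eef_rot: [0.693, 0.721, -0.006, -0.003]
contact_force: [-0.9, -0.0, 0.5]
opening: 0.997
finger_force: 0.0
clock: 21.08
tool_pos: [0.4251, 0.1412, 0.037]
eef_rot: [0.693, 0.721, -0.001, -0.001]
contact_force: [0.9, -0.0, 0.1]
opening: 0.724
finger_force: 0.0
clock: 21.5
tool_pos: [0.4231, 0.141, 0.0362]
eef_rot: [0.693, 0.721, -0.003, -0.002]
contact_force: [-3.8, 0.1, 3.2]
opening: 0.496
finger_force: 12.0
clock: 21.75
tool_pos: [0.4232, 0.141, 0.0361]
eef_rot: [0.693, 0.721, -0.003, -0.002]
contact_force: [-5.7, 1.1, 4.7]
opening: 0.49
finger_force: 12.0
```

```bash
python3 -m jog '[{"wx":0,"wy":0,"wz":0,"dx":0,"dy":0,"dz":0.04,"hand":1},{"wx":0,"wy":0,"wz":0,"dx":0,"dy":0,"dz":0.1,"hand":1},{"wx":0,"wy":0,"wz":0,"dx":0,"dy":0,"dz":0.12,"hand":1},{"wx":0,"wy":0,"wz":0,"dx":0,"dy":0,"dz":0.12,"hand":1},{"wx":0,"wy":0,"wz":0,"dx":0,"dy":0,"dz":0.12,"hand":1}]'
python3 -m jog '[{"wx":0,"wy":0,"wz":0.002,"dx":0.016,"dy":-0.05,"dz":0.03,"hand":1},{"wx":0,"wy":0,"wz":0.002,"dx":0.016,"dy":-0.13,"dz":0,"hand":1},{"wx":0,"wy":0,"wz":0.002,"dx":0.016,"dy":-0.13,"dz":0,"hand":1},{"wx":0,"wy":0,"wz":0.002,"dx":0.016,"dy":-0.13,"dz":0,"hand":1},{"wx":0,"wy":0,"wz":0.002,"dx":0.016,"dy":-0.13,"dz":0,"hand":1}]'
python3 -m jog '[{"wx":0,"wy":0,"wz":0.002,"dx":0.016,"dy":-0.13,"dz":0,"hand":1},{"wx":0,"wy":0,"wz":0.001,"dx":0.016,"dy":-0.13,"dz":0,"hand":1},{"wx":0,"wy":0,"wz":0,"dx":0.016,"dy":-0.13,"dz":0,"hand":1},{"wx":0,"wy":0,"wz":0,"dx":0.016,"dy":-0.13,"dz":0,"hand":1},{"wx":0,"wy":0,"wz":0,"dx":0.016,"dy":-0.13,"dz":0,"hand":1}]'
python3 -m jog '[{"wx":0,"wy":0,"wz":0,"dx":0.016,"dy":-0.13,"dz":0,"hand":1},{"wx":0,"wy":0,"wz":0,"dx":0.016,"dy":-0.13,"dz":0,"hand":1},{"wx":0,"wy":0,"wz":0,"dx":0.016,"dy":-0.13,"dz":0,"hand":1},{"wx":0,"wy":0,"wz":0,"dx":0.016,"dy":-0.062,"dz":0,"hand":1},{"wx":0,"wy":0,"wz":0,"dx":0,"dy":0,"dz":-0.04,"hand":1}]'
python3 -m jog '[{"wx":0,"wy":0,"wz":0,"dx":0,"dy":0,"dz":-0.06,"hand":1},{"wx":0,"wy":0,"wz":0,"dx":0,"dy":0,"dz":0,"hand":1},{"wx":0,"wy":0,"wz":0,"dx":0,"dy":0,"dz":0,"hand":1},{"wx":0,"wy":0,"wz":0,"dx":0,"dy":0,"dz":0,"hand":1},{"wx":0,"wy":0,"wz":0,"dx":0,"dy":0,"dz":0,"hand":1}]'
```

```text
clock: 22.17
tool_pos: [0.4264, 0.1411, 0.1632]
eef_rot: [0.693, 0.721, -0.0, 0.0]
contact_force: [0.4, -0.9, -1.1]
opening: 0.495
finger_force: 12.0
clock: 22.58
tool_pos: [0.4467, -0.0032, 0.1697]
eef_rot: [0.686, 0.728, -0.0, 0.001]
contact_force: [1.2, 0.1, 0.3]
opening: 0.489
finger_force: 12.0
clock: 23.0
tool_pos: [0.4661, -0.1668, 0.1696]
eef_rot: [0.684, 0.73, -0.001, 0.001]
contact_force: [0.6, -0.2, -1.1]
opening: 0.489
finger_force: 12.0
clock: 23.42
tool_pos: [0.4828, -0.2845, 0.1609]
eef_rot: [0.686, 0.727, -0.002, 0.005]
contact_force: [0.1, -0.2, -0.6]
opening: 0.486
finger_force: 12.0
clock: 23.83
tool_pos: [0.4812, -0.2765, 0.1443]
eef_rot: [0.683, 0.73, -0.002, -0.0]
contact_force: [0.3, 0.1, -0.7]
opening: 0.487
finger_force: 12.0
```

```bash
python3 -m jog '[{"wx":0,"wy":0,"wz":0,"dx":-0.013,"dy":-0.002,"dz":-0.06,"hand":1},{"wx":0,"wy":0,"wz":0,"dx":0,"dy":0,"dz":-0.1,"hand":1},{"wx":0,"wy":0,"wz":0,"dx":0,"dy":0,"dz":-0.1,"hand":1},{"wx":0,"wy":0,"wz":0,"dx":0,"dy":0,"dz":-0.08,"hand":1},{"wx":0,"wy":0,"wz":0,"dx":0,"dy":0,"dz":-0.05,"hand":1}]'
python3 -m jog '[{"wx":0,"wy":0,"wz":0,"dx":0,"dy":0,"dz":-0.03,"hand":1},{"wx":0,"wy":0,"wz":0,"dx":0,"dy":0,"dz":-0.025,"hand":1},{"wx":0,"wy":0,"wz":0,"dx":0,"dy":0,"dz":0,"hand":1},{"wx":0,"wy":0,"wz":0,"dx":0,"dy":0,"dz":0,"hand":1},{"wx":0,"wy":0,"wz":0,"dx":0,"dy":0,"dz":0,"hand":1}]'
```

```text
clock: 24.25
tool_pos: [0.4771, -0.2768, 0.0449]
eef_rot: [0.683, 0.73, -0.002, -0.002]
contact_force: [0.0, -0.5, 0.3]
opening: 0.491
finger_force: 12.0
clock: 24.67
tool_pos: [0.4779, -0.2778, 0.0333]
eef_rot: [0.683, 0.73, -0.002, -0.0]
contact_force: [0.3, -0.5, -0.4]
opening: 0.487
finger_force: 12.0
```

```bash
python3 -m jog '[{"wx":0,"wy":0,"wz":0,"dx":0,"dy":0,"dz":-0.008,"hand":1},{"wx":0,"wy":0,"wz":0,"dx":0,"dy":0,"dz":-0.006,"hand":1},{"wx":0,"wy":0,"wz":0,"dx":0,"dy":0,"dz":0,"hand":1},{"wx":0,"wy":0,"wz":0,"dx":0,"dy":0,"dz":0,"hand":1}]'
python3 -m jog '[{"wx":0,"wy":0,"wz":0,"dx":0,"dy":0,"dz":0,"hand":0.5},{"wx":0,"wy":0,"wz":0,"dx":0,"dy":0,"dz":0,"hand":0.48},{"wx":0,"wy":0,"wz":0,"dx":0,"dy":0,"dz":0,"hand":0.45}]'
python3 -m jog '[{"wx":0,"wy":0,"wz":0,"dx":0,"dy":0,"dz":0,"hand":0.2},{"wx":0,"wy":0,"wz":0,"dx":0,"dy":0,"dz":0,"hand":0.1},{"wx":0,"wy":0,"wz":0,"dx":0,"dy":0,"dz":0,"hand":0.1},{"wx":0,"wy":0,"wz":0,"dx":0,"dy":0,"dz":0,"hand":0.1},{"wx":0,"wy":0,"wz":0,"dx":0,"dy":0,"dz":0,"hand":0.1}]'
python3 -m jog '[{"wx":0,"wy":0,"wz":0,"dx":0,"dy":0,"dz":0.04,"hand":0.1},{"wx":0,"wy":0,"wz":0,"dx":0,"dy":0,"dz":0.12,"hand":0},{"wx":0,"wy":0,"wz":0,"dx":0,"dy":0,"dz":0.16,"hand":0},{"wx":0,"wy":0,"wz":0,"dx":0,"dy":0,"dz":0.16,"hand":0},{"wx":0,"wy":0,"wz":0,"dx":0,"dy":0,"dz":0.1,"hand":0}]'
python3 - <<'E'
from h import *
i=r.camera_info('wrist');im=r.snapshot('wrist')
for d in r.masks_of('wrist','egg_1'):
    b=d['bbox'];print(round(d['p'],2),b,onz('wrist',((b[0]+b[2])/2,(b[1]+b[3])/2),.044,i))
E
```

```text
clock: 25.0
tool_pos: [0.478, -0.2763, 0.0299]
eef_rot: [0.683, 0.73, -0.001, -0.001]
contact_force: [-0.4, 3.5, 5.8]
opening: 0.491
finger_force: 12.0
clock: 25.25
tool_pos: [0.4774, -0.2778, 0.0291]
eef_rot: [0.684, 0.73, -0.002, -0.001]
contact_force: [-0.2, -0.5, -0.4]
opening: 0.547
finger_force: 0.0
clock: 25.67
tool_pos: [0.4773, -0.2775, 0.0288]
eef_rot: [0.683, 0.73, -0.002, -0.001]
contact_force: [0.1, -0.9, 0.4]
opening: 0.894
finger_force: 0.0
clock: 26.08
tool_pos: [0.4782, -0.278, 0.178]
eef_rot: [0.683, 0.73, -0.001, 0.001]
contact_force: [1.0, -0.4, -1.1]
opening: 1.002
finger_force: 0.0
0.87 [305.1, 164.9, 346.3, 207.6] [ 0.47930519 -0.27729377  0.044     ]
0.75 [304.6, 254.4, 341.7, 297.7] [ 0.48367205 -0.38474175  0.044     ]
0.63 [304.8, 214.4, 344.0, 254.0] [ 0.48158079 -0.33165423  0.044     ]
```

```bash
python3 -m jog '[{"wx":0,"wy":0,"wz":-0.001,"dx":-0.019,"dy":0.07,"dz":0,"hand":0},{"wx":0,"wy":0,"wz":-0.002,"dx":-0.019,"dy":0.14,"dz":0,"hand":0},{"wx":0,"wy":0,"wz":-0.002,"dx":-0.019,"dy":0.14,"dz":0,"hand":0},{"wx":0,"wy":0,"wz":-0.002,"dx":-0.019,"dy":0.14,"dz":0,"hand":0},{"wx":0,"wy":0,"wz":-0.002,"dx":-0.019,"dy":0.14,"dz":0,"hand":0}]'
python3 -m jog '[{"wx":0,"wy":0,"wz":-0.002,"dx":-0.019,"dy":0.14,"dz":0,"hand":0},{"wx":0,"wy":0,"wz":-0.002,"dx":-0.019,"dy":0.14,"dz":0,"hand":0},{"wx":0,"wy":0,"wz":0,"dx":-0.019,"dy":0.14,"dz":0,"hand":0},{"wx":0,"wy":0,"wz":0,"dx":-0.019,"dy":0.14,"dz":0,"hand":0},{"wx":0,"wy":0,"wz":0,"dx":-0.019,"dy":0.14,"dz":0,"hand":0}]'
python3 -m jog '[{"wx":0,"wy":0,"wz":0,"dx":-0.019,"dy":0.121,"dz":-0.04,"hand":0},{"wx":0,"wy":0,"wz":0,"dx":0,"dy":0,"dz":-0.08,"hand":0},{"wx":0,"wy":0,"wz":0,"dx":0,"dy":0,"dz":0,"hand":0},{"wx":0,"wy":0,"wz":0,"dx":0,"dy":0,"dz":0,"hand":0},{"wx":0,"wy":0,"wz":0,"dx":0,"dy":0,"dz":0,"hand":0}]'
python3 -m jog '[{"wx":0,"wy":0,"wz":0,"dx":0,"dy":0,"dz":0,"hand":0},{"wx":0,"wy":0,"wz":0,"dx":0,"dy":0,"dz":0,"hand":0}]'
python3 - <<'E'
from h import *
i=r.camera_info('wrist');im=r.snapshot('wrist');cv2.imwrite('pics/w6.png',im[:,:,::-1])
for d in r.masks_of('wrist','egg_1'):
    b=d['bbox'];print(round(d['p'],2),b,onz('wrist',((b[0]+b[2])/2,(b[1]+b[3])/2),.05,i))
s=r.get_state();print(s['tool_pos'],2*np.arctan2(s['eef_rot'][1],s['eef_rot'][0])-np.pi/2)
E
```

```text
clock: 26.6
tool_pos: [0.4524, -0.1184, 0.1735]
eef_rot: [0.69, 0.724, -0.002, -0.002]
contact_force: [1.5, 0.3, -0.4]
opening: 0.998
finger_force: 0.0
clock: 27.02
tool_pos: [0.4287, 0.0566, 0.1735]
eef_rot: [0.693, 0.721, -0.003, -0.001]
contact_force: [-0.3, 0.5, 0.1]
opening: 1.004
finger_force: 0.0
clock: 27.43
tool_pos: [0.425, 0.0839, 0.1441]
eef_rot: [0.694, 0.72, -0.003, -0.001]
contact_force: [0.0, -0.1, 0.7]
opening: 1.001
finger_force: 0.0
clock: 27.6
tool_pos: [0.4256, 0.0842, 0.1445]
eef_rot: [0.694, 0.72, -0.002, -0.001]
contact_force: [0.4, 0.1, -0.4]
opening: 0.998
finger_force: 0.0
0.72 [299.7, 172.6, 352.4, 224.9] [0.42666899 0.08453045 0.05      ]
[0.42544807 0.08461642 0.14437934] 0.038348386247305744
```

View pics/w6.png

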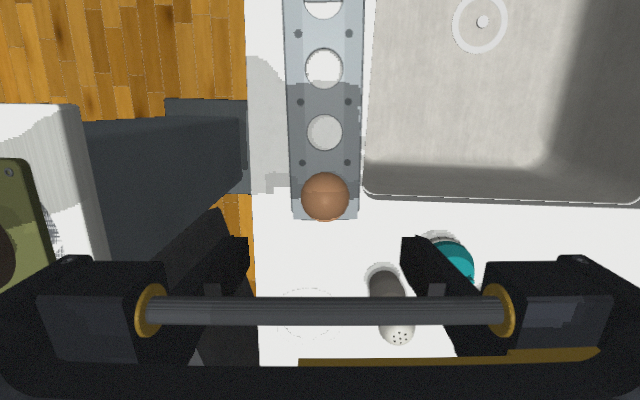

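```bash
python3 -m jog '[{"wx":0,"wy":0,"wz":0,"dx":0,"dy":0,"dz":-0.1,"hand":0},{"wx":0,"wy":0,"wz":0,"dx":0,"dy":0,"dz":-0.1,"hand":0},{"wx":0,"wy":0,"wz":0,"dx":0,"dy":0,"dz":-0.1,"hand":0},{"wx":0,"wy":0,"wz":0,"dx":0,"dy":0,"dz":-0.1,"hand":0},{"wx":0,"wy":0,"wz":0,"dx":0,"dy":0,"dz":-0.038,"hand":0}]'
python3 -m jog '[{"wx":0,"wy":0,"wz":0,"dx":0,"dy":0,"dz":0,"hand":0},{"wx":0,"wy":0,"wz":0,"dx":0,"dy":0,"dz":0,"hand":0.2},{"wx":0,"wy":0,"wz":0,"dx":0,"dy":0,"dz":0,"hand":1},{"wx":0,"wy":0,"wz":0,"dx":0,"dy":0,"dz":0,"hand":1},{"wx":0,"wy":0,"wz":0,"dx":0,"dy":0,"dz":0,"hand":1}]'
python3 -m jog '[{"wx":0,"wy":0,"wz":0,"dx":0,"dy":0,"dz":0,"hand":1},{"wx":0,"wy":0,"wz":0,"dx":0,"dy":0,"dz":0,"hand":1},{"wx":0,"wy":0,"wz":0,"dx":0,"dy":0,"dz":0,"hand":1},{"wx":0,"wy":0,"wz":0,"dx":0,"dy":0,"dz":0,"hand":1},{"wx":0,"wy":0,"wz":0,"dx":0,"dy":0,"dz":0,"hand":1}]' 12
python3 -m jog '[{"wx":0,"wy":0,"wz":0,"dx":0,"dy":0,"dz":0,"hand":1},{"wx":0,"wy":0,"wz":0,"dx":0,"dy":0,"dz":0,"hand":1},{"wx":0,"wy":0,"wz":0,"dx":0,"dy":0,"dz":0,"hand":1}]'
```

```text
clock: 28.12
tool_pos: [0.4281, 0.0857, 0.0367]
eef_rot: [0.693, 0.721, -0.009, -0.006]
contact_force: [0.3, -0.6, 0.2]
opening: 0.998
finger_force: 0.0
clock: 28.53
tool_pos: [0.4304, 0.0864, 0.0397]
eef_rot: [0.693, 0.721, -0.005, -0.003]
contact_force: [0.1, 0.6, 1.2]
opening: 0.722
finger_force: 0.0
clock: 28.95
tool_pos: [0.4258, 0.0861, 0.0391]
eef_rot: [0.692, 0.721, -0.009, -0.007]
contact_force: [-5.3, 0.7, 4.2]
opening: 0.492
finger_force: 12.0
clock: 29.2
tool_pos: [0.4258, 0.0861, 0.0391]
eef_rot: [0.692, 0.721, -0.009, -0.007]
contact_force: [-6.2, 0.6, 5.0]
opening: 0.489
finger_force: 12.0
```

```bash
python3 -m jog '[{"wx":0,"wy":0,"wz":0,"dx":0,"dy":0,"dz":0,"hand":0.5},{"wx":0,"wy":0,"wz":0,"dx":0,"dy":0,"dz":0,"hand":0.48},{"wx":0,"wy":0,"wz":0,"dx":0,"dy":0,"dz":0,"hand":0.45},{"wx":0,"wy":0,"wz":0,"dx":0,"dy":0,"dz":0,"hand":0.2}]'
python3 -m jog '[{"wx":0,"wy":0,"wz":0,"dx":-0.014,"dy":0,"dz":-0.014,"hand":0.1},{"wx":0,"wy":0,"wz":0,"dx":0,"dy":0,"dz":0,"hand":0.1},{"wx":0,"wy":0,"wz":0,"dx":0,"dy":0,"dz":0,"hand":0.1},{"wx":0,"wy":0,"wz":0,"dx":0,"dy":0,"dz":0,"hand":0.1}]'
python3 -c "
from plant import r;print(r.get_state()['q'].round(3))"
```

```text
clock: 29.53
tool_pos: [0.43, 0.0864, 0.0389]
eef_rot: [0.693, 0.721, -0.006, -0.004]
contact_force: [0.4, 0.3, -0.9]
opening: 0.599
finger_force: 0.2
clock: 29.87
tool_pos: [0.4299, 0.0869, 0.0372]
eef_rot: [0.693, 0.721, -0.007, -0.004]
contact_force: [0.7, 0.7, 0.5]
opening: 0.892
finger_force: 0.0
[-0.314  0.876  0.016  2.241 -0.321  0.042  0.057]
```

```bash
python3 -m jog '[{"wx":0,"wy":0.015,"wz":0,"dx":-0.005,"dy":0,"dz":0,"hand":0.1},{"wx":0,"wy":0.015,"wz":0,"dx":-0.005,"dy":0,"dz":0,"hand":0.1},{"wx":0,"wy":0,"wz":0,"dx":0,"dy":0,"dz":0,"hand":0.1},{"wx":0,"wy":0,"wz":0,"dx":0,"dy":0,"dz":0,"hand":0.1}]'
python3 -c "
from plant import r;print(r.get_state()['q'].round(3))
from scipy.spatial.transform import Rotation as R
print(R.from_quat(r.get_state()['eef_rot']).apply([0,0,1]))"
```

```text
clock: 30.2
tool_pos: [0.4271, 0.0868, 0.0371]
eef_rot: [0.692, 0.721, -0.028, -0.026]
contact_force: [0.1, -0.3, -0.2]
opening: 0.897
finger_force: 0.0
[-0.315  0.881  0.036  2.194 -0.314  0.147  0.062]
[-0.07520455 -0.0041874  -0.99715934]
```

```bash
python3 -m jog '[{"wx":0,"wy":0,"wz":0,"dx":-0.01,"dy":-0.004,"dz":-0.009,"hand":0.1},{"wx":0,"wy":0,"wz":0,"dx":0,"dy":0,"dz":0,"hand":0.1},{"wx":0,"wy":0,"wz":0,"dx":0,"dy":0,"dz":0,"hand":0.1}]'
python3 -m jog '[{"wx":0,"wy":0,"wz":0,"dx":0,"dy":0,"dz":0,"hand":1},{"wx":0,"wy":0,"wz":0,"dx":0,"dy":0,"dz":0,"hand":1},{"wx":0,"wy":0,"wz":0,"dx":0,"dy":0,"dz":0,"hand":1},{"wx":0,"wy":0,"wz":0,"dx":0,"dy":0,"dz":0,"hand":1},{"wx":0,"wy":0,"wz":0,"dx":0,"dy":0,"dz":0,"hand":1}]' 12
python3 -m jog '[{"wx":0,"wy":0,"wz":0,"dx":0,"dy":0,"dz":0,"hand":1},{"wx":0,"wy":0,"wz":0,"dx":0,"dy":0,"dz":0,"hand":1},{"wx":0,"wy":0,"wz":0,"dx":0,"dy":0,"dz":0,"hand":1},{"wx":0,"wy":0,"wz":0,"dx":0,"dy":0,"dz":0,"hand":1}]'
```

```text
clock: 30.45
tool_pos: [0.4229, 0.0856, 0.0348]
eef_rot: [0.692, 0.721, -0.029, -0.027]
contact_force: [-0.2, -0.1, 0.1]
opening: 0.899
finger_force: 0.0
clock: 30.87
tool_pos: [0.4237, 0.0858, 0.0349]
eef_rot: [0.692, 0.721, -0.028, -0.027]
contact_force: [0.3, -0.5, 0.6]
opening: 0.543
finger_force: 0.0
clock: 31.2
tool_pos: [0.4241, 0.0859, 0.035]
eef_rot: [0.692, 0.721, -0.028, -0.026]
contact_force: [1.2, 0.1, 1.8]
opening: 0.488
finger_force: 12.0
```

```bash
python3 -m jog '[{"wx":0,"wy":0,"wz":0,"dx":0,"dy":0,"dz":0.04,"hand":1},{"wx":0,"wy":0,"wz":0,"dx":0,"dy":0,"dz":0.1,"hand":1},{"wx":0,"wy":0,"wz":0,"dx":0,"dy":0,"dz":0.12,"hand":1},{"wx":0,"wy":0,"wz":0,"dx":0,"dy":0,"dz":0.12,"hand":1},{"wx":0,"wy":0,"wz":0,"dx":0,"dy":0,"dz":0.12,"hand":1}]'
python3 -m jog '[{"wx":0,"wy":0,"wz":0.002,"dx":0.018,"dy":-0.05,"dz":0.03,"hand":1},{"wx":0,"wy":0,"wz":0.002,"dx":0.018,"dy":-0.13,"dz":0,"hand":1},{"wx":0,"wy":0,"wz":0.002,"dx":0.018,"dy":-0.13,"dz":0,"hand":1},{"wx":0,"wy":0,"wz":0.002,"dx":0.018,"dy":-0.13,"dz":0,"hand":1},{"wx":0,"wy":0,"wz":0.002,"dx":0.018,"dy":-0.13,"dz":0,"hand":1}]'
python3 -m jog '[{"wx":0,"wy":0,"wz":0.002,"dx":0.018,"dy":-0.13,"dz":0,"hand":1},{"wx":0,"wy":0,"wz":0.001,"dx":0.018,"dy":-0.13,"dz":0,"hand":1},{"wx":0,"wy":0,"wz":0,"dx":0.018,"dy":-0.13,"dz":0,"hand":1},{"wx":0,"wy":0,"wz":0,"dx":0.018,"dy":-0.13,"dz":0,"hand":1},{"wx":0,"wy":0,"wz":0,"dx":0.018,"dy":-0.1,"dz":0,"hand":1}]'
python3 -m jog '[{"wx":0,"wy":0,"wz":0,"dx":0.018,"dy":-0.046,"dz":0,"hand":1},{"wx":0,"wy":0,"wz":0,"dx":0,"dy":0,"dz":-0.04,"hand":1},{"wx":0,"wy":0,"wz":0,"dx":0,"dy":0,"dz":-0.06,"hand":1},{"wx":0,"wy":0,"wz":0,"dx":0,"dy":0,"dz":0,"hand":1},{"wx":0,"wy":0,"wz":0,"dx":0,"dy":0,"dz":0,"hand":1}]'
python3 -m jog '[{"wx":0,"wy":0,"wz":0,"dx":0,"dy":0,"dz":0,"hand":1},{"wx":0,"wy":0,"wz":0,"dx":0,"dy":0,"dz":0,"hand":1},{"wx":0,"wy":0,"wz":0,"dx":0,"dy":0,"dz":0,"hand":1}]'
```

```text
clock: 31.62
tool_pos: [0.4224, 0.0856, 0.1616]
eef_rot: [0.692, 0.721, -0.029, -0.027]
contact_force: [-0.3, 0.5, -0.4]
opening: 0.49
finger_force: 12.0
clock: 32.03
tool_pos: [0.4453, -0.0587, 0.1673]
eef_rot: [0.685, 0.728, -0.029, -0.027]
contact_force: [0.3, -0.7, -0.1]
opening: 0.488
finger_force: 12.0
clock: 32.45
tool_pos: [0.4671, -0.2155, 0.1672]
eef_rot: [0.684, 0.728, -0.03, -0.026]
contact_force: [-0.1, -0.1, -1.6]
opening: 0.496
finger_force: 12.0
clock: 32.87
tool_pos: [0.4716, -0.2216, 0.1413]
eef_rot: [0.682, 0.73, -0.029, -0.028]
contact_force: [0.6, -0.0, -0.2]
opening: 0.487
finger_force: 12.0
clock: 33.12
tool_pos: [0.4734, -0.2229, 0.1429]
eef_rot: [0.683, 0.73, -0.029, -0.026]
contact_force: [-0.4, 0.0, -0.2]
opening: 0.488
finger_force: 12.0
```

```bash
python3 -m jog '[{"wx":0,"wy":0,"wz":0,"dx":0,"dy":0,"dz":-0.06,"hand":1},{"wx":0,"wy":0,"wz":0,"dx":0,"dy":0,"dz":-0.1,"hand":1},{"wx":0,"wy":0,"wz":0,"dx":0,"dy":0,"dz":-0.1,"hand":1},{"wx":0,"wy":0,"wz":0,"dx":0,"dy":0,"dz":-0.08,"hand":1},{"wx":0,"wy":0,"wz":0,"dx":0,"dy":0,"dz":-0.05,"hand":1}]'
python3 -m jog '[{"wx":0,"wy":0,"wz":0,"dx":0,"dy":0,"dz":-0.03,"hand":1},{"wx":0,"wy":0,"wz":0,"dx":0,"dy":0,"dz":-0.025,"hand":1},{"wx":0,"wy":0,"wz":0,"dx":0,"dy":0,"dz":0,"hand":1},{"wx":0,"wy":0,"wz":0,"dx":0,"dy":0,"dz":0,"hand":1},{"wx":0,"wy":0,"wz":0,"dx":0,"dy":0,"dz":0,"hand":1}]'
```

```text
clock: 33.53
tool_pos: [0.4727, -0.2227, 0.0435]
eef_rot: [0.683, 0.73, -0.029, -0.027]
contact_force: [0.8, 0.3, -1.2]
opening: 0.494
finger_force: 12.0
clock: 33.95
tool_pos: [0.4737, -0.2235, 0.032]
eef_rot: [0.683, 0.73, -0.029, -0.025]
contact_force: [1.1, -0.6, -0.5]
opening: 0.491
finger_force: 12.0
```

```bash
python3 -m jog '[{"wx":0,"wy":0,"wz":0,"dx":0,"dy":0,"dz":-0.008,"hand":1},{"wx":0,"wy":0,"wz":0,"dx":0,"dy":0,"dz":-0.003,"hand":1},{"wx":0,"wy":0,"wz":0,"dx":0,"dy":0,"dz":0,"hand":1},{"wx":0,"wy":0,"wz":0,"dx":0,"dy":0,"dz":0,"hand":1}]'
python3 -m jog '[{"wx":0,"wy":0,"wz":0,"dx":0,"dy":0,"dz":0,"hand":0.5},{"wx":0,"wy":0,"wz":0,"dx":0,"dy":0,"dz":0,"hand":0.48},{"wx":0,"wy":0,"wz":0,"dx":0,"dy":0,"dz":0,"hand":0.45}]'
python3 -m jog '[{"wx":0,"wy":0,"wz":0,"dx":0,"dy":0,"dz":0,"hand":0.2},{"wx":0,"wy":0,"wz":0,"dx":0,"dy":0,"dz":0,"hand":0.1},{"wx":0,"wy":0,"wz":0,"dx":0,"dy":0,"dz":0,"hand":0.1},{"wx":0,"wy":0,"wz":0,"dx":0,"dy":0,"dz":0,"hand":0.1},{"wx":0,"wy":0,"wz":0,"dx":0,"dy":0,"dz":0,"hand":0.1}]'
python3 -m jog '[{"wx":0,"wy":0,"wz":0,"dx":0,"dy":0,"dz":0.04,"hand":0.1},{"wx":0,"wy":0,"wz":0,"dx":0,"dy":0,"dz":0.12,"hand":0},{"wx":0,"wy":0,"wz":0,"dx":0,"dy":0,"dz":0.16,"hand":0},{"wx":0,"wy":0,"wz":0,"dx":0,"dy":0,"dz":0.16,"hand":0},{"wx":0,"wy":0,"wz":0,"dx":0,"dy":0,"dz":0.1,"hand":0}]'
python3 -m jog '[{"wx":0,"wy":0,"wz":0,"dx":0,"dy":0.1,"dz":0,"hand":0},{"wx":0,"wy":0,"wz":0,"dx":0,"dy":0.14,"dz":0,"hand":0},{"wx":0,"wy":0,"wz":0,"dx":0,"dy":0.14,"dz":0,"hand":0},{"wx":0,"wy":0,"wz":0,"dx":0,"dy":0.14,"dz":0,"hand":0},{"wx":0,"wy":0,"wz":0,"dx":0,"dy":0.1,"dz":0,"hand":0}]'
python3 -m jog '[{"wx":0,"wy":0,"wz":0,"dx":0,"dy":0,"dz":0,"hand":0},{"wx":0,"wy":0,"wz":0,"dx":0,"dy":0,"dz":0,"hand":0},{"wx":0,"wy":0,"wz":0,"dx":0,"dy":0,"dz":0,"hand":0}]'
python3 - <<'E'
from h import *
a=r.snapshot('scene')
for d in r.masks_of('scene','egg_1'):
    b=d['bbox'];print(round(d['p'],2),b,onz('scene',((b[0]+b[2])/2,(b[1]+b[3])/2),.047))
b=r.snapshot('side')
cv2.imwrite('pics/e.png',np.hstack([cv2.resize(a[200:320,300:450],None,fx=3,fy=3),cv2.resize(b[140:260,240:360],None,fx=3,fy=3)])[:,:,::-1])
E
```

```text
clock: 34.28
tool_pos: [0.4733, -0.2238, 0.0289]
eef_rot: [0.683, 0.729, -0.029, -0.026]
contact_force: [-0.3, -1.3, 3.5]
opening: 0.49
finger_force: 12.0
clock: 34.53
tool_pos: [0.4731, -0.2228, 0.0283]
eef_rot: [0.683, 0.73, -0.029, -0.026]
contact_force: [-0.0, -0.1, 0.5]
opening: 0.547
finger_force: 0.0
clock: 34.95
tool_pos: [0.4731, -0.2232, 0.0283]
eef_rot: [0.683, 0.73, -0.029, -0.026]
contact_force: [0.6, -0.0, 0.6]
opening: 0.892
finger_force: 0.0
clock: 35.37
tool_pos: [0.4738, -0.2238, 0.1774]
eef_rot: [0.683, 0.729, -0.028, -0.024]
contact_force: [0.6, -0.9, 0.8]
opening: 1.003
finger_force: 0.0
clock: 35.78
tool_pos: [0.4728, -0.0648, 0.1742]
eef_rot: [0.682, 0.73, -0.028, -0.027]
contact_force: [0.4, -0.5, -0.3]
opening: 1.001
finger_force: 0.0
clock: 36.03
tool_pos: [0.4731, -0.0692, 0.1739]
eef_rot: [0.683, 0.729, -0.029, -0.026]
contact_force: [0.4, -0.9, 0.4]
opening: 1.0
finger_force: 0.0
0.77 [366.4, 243.3, 381.0, 262.7] [ 0.47993028 -0.33191475  0.047     ]
0.74 [381.4, 255.6, 394.1, 270.2] [ 0.47893918 -0.38594636  0.047     ]
0.56 [338.7, 231.8, 354.0, 246.0] [ 0.46557585 -0.23419456  0.047     ]
```

View pics/e.png

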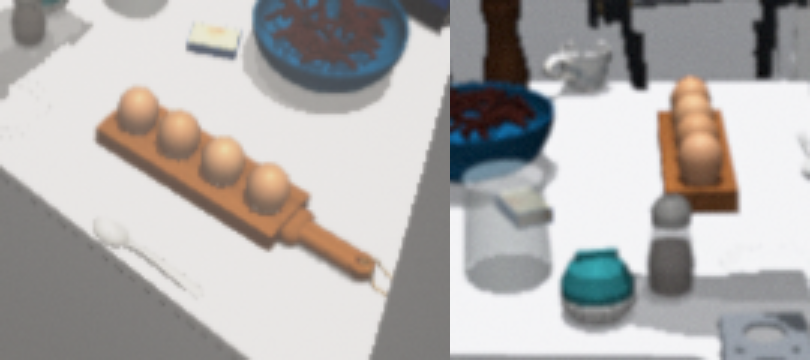

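All four eggs stand upright in line on the board, evenly spaced, and the timer and shaker have not moved.

```bash
python3 -c "
from plant import r;print(r.finish_job())"
```

```text
the job is handed in; nothing more can be done
None
```

I moved all four eggs into the board in order, softest next to the handle, and handed the job in at about 36 s. The last pictures show them upright and evenly spaced, with the timer and salt shaker where they were; the judge gave no verdict.

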